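# Put the optics away in the vacuum desiccator

## Robot

A 7-joint arm with a two-finger parallel gripper is mounted at the origin on a cart in front of the work surface, level with it; the furniture and walls round the work are solid. World frame = base frame: x ahead of the robot, y to its left, z up, the work surface at z = 0. Lengths are in m, angles in rad, forces in N, time in s.
With the tool pointing down it reaches from about 0.4 to 0.875 m from the base axis. Payload 19.3 kg.
Tool frame: the origin (TCP) lies at the very end of the fingers, on their centre line; the grasp point (between the pads) lies 19 mm behind it (r.tcp_to_grasp is the z of the grasp point in the tool frame, in m); z points along the fingers, y is the direction in which the jaws open and shut (so a half turn about z gives the same grasp; the last joint's range is limited). The gripper opens to 85 mm and grips with 20 to 120 N. Pads are 22 mm wide; open, the fingers measure 114 mm over their backs; the gripper's body (76 mm by 85 mm) begins 54 mm behind the grasp point. The pads swing forward as they close: fully open they stand 13 mm farther back than shut.
Start: joints at [-1.36, 0.521, -0.036, 1.599, 0.021, 1.021, -0.113], TCP at [0.173, 0.601, 0.231] pointing down, gripper open.
Joint ranges: [-2.91, 2.91], [-0.3, 2.13], [-1.5, 1.42], [0.17, 2.43], [-1.26, 4.41], [0.16, 1.93], [-2.52, 2.52]. Speed limits (rad/s): [1.89, 1.89, 2.39, 2.39, 3.01, 3.01, 3.01].

## Interface

Orientations are given as a rotation vector (axis times angle).
In Python, from station import r gives the robot as it stands.
- The arm moves only by the tool move_arm, never from a script. Its argument "series" is a list of rows, each a list of 5 numbers: the gripper command: -1 is shut, 1 is fully open, values between are in proportion, then the shift along the world's x, y, z in mm, then the turn about the world's z in units of 5 degrees (1.0 is 5 degrees). In form: [[claw, dx, dy, dz, roll], ...]. A call has 1 to 10 rows; each row is the pose to reach, as a shift and turn from the pose commanded when the call began; what a row does not reach only later rows make up. A row lasts 1/8 s, in which the tool goes at most 62.5 mm and 10.7 degrees, less where a joint would pass 70% of its speed; a pose out of reach is approached as far as the arm can. A call with a gripper value outside its range is refused whole. The fingers move at their own pace and stop on an object; "squeeze" is the grip in N (left out, the last holds). Time passes only in rows, so rows that repeat a pose let the fingers close. It gives the time, the measured TCP pose, the force and the opening at its end, in the units of the state.
- r.get_state(): the state, without advancing time (a new reading comes with each control period).
- r.grab_frame(name): name is "scene" or "side" or "wrist"; returns a dict with "img" (400x640x3 uint8, red, green, blue), "depth" (400x640 float32, m along the optical axis (not along the pixel's ray), 0 where there is no reading), "mtx" (3x3 intrinsics, pixels), "cam_to_world" (4x4, takes a point from camera to world coordinates); the wrist camera has in their place "tool_from_camera" (4x4, takes a point from camera to tool coordinates, whose origin is the TCP and whose axes are the flange's). Camera axes: x right, y down, z forward; pixel columns grow to the right and rows downward; lengths in m; the calibration is good to about 2 mm. The wrist camera is an equidistant fisheye: a pixel r from the principal point sees the ray r / f radians off the axis. A picture is of the moment at which its call begins: read the wrist's pose just before it.
- r.sign_off(): hands the job in, once; it reports no verdict.
The state is a dict: "t": time; "joint_pos": joint angles; "joint_velocities": joint speeds; "tau": joint torques, N m; "eef_pos": TCP position; "tool_rot": TCP orientation; "ft_force": force on the tool from outside, world axes, zero at the start; "torque": the same for the moment, N m; "width": finger opening in m.
Only numpy, scipy, OpenCV 4.12 (cv2) and the standard library are available. Lean on these libraries where they do the work, as an engineer would, in place of code of your own. Each camera call takes 0.05 s, during which the arm holds its last target.

## Task

Vent the vacuum desiccator by turning its valve until the yellow pointer stands at the white tab, then swing the lid right back so that it stays open by itself, and stand every one of these that is on the bench upright on the chamber floor: objective case, spare eyepiece, blue filter, carton of cover slips. Then close the lid fully and, last, turn the valve until the pointer stands at the red tab. Leave the brown dropper bottle where it is.

Things in the scene. Friction and masses are not known exactly. Their poses are not given: they have to be found in the camera images.
- chamber: Vacuum desiccator, fixed: white open-topped box on a dark base plate. Origin under the box centre at bench level; x away from the robot towards the hinge, y left, z up. Box 172 x 222 mm outside, walls 6 mm, so 160 (x) by 210 (y) mm inside; wall tops 74 mm above the bench. A base plate, 8 mm thick, runs on to 190 mm in front (-x) of the origin between y 0 and +118 mm and carries the valve at x -135, y +55 mm
- microscope_b: Fixed upright microscope to the right of the chamber, origin under it at bench level; must not be pressed on. Seen from the robot, its base, 115 mm high, reaches 175 mm towards the robot from the origin; its eyepieces overhang at 240 to 350 mm height, reach 210 mm towards the robot and lie between 70 mm left and 100 mm right of the origin. Above 560 mm a wall unit stands from 240 mm right of the origin
- chamber_floor (a point): Centre of the chamber's inner floor, 10.6 mm above the bench
- lid (a joint): Clear lid with a blue frame, hinged along the chamber's far top edge: 0 = shut, grows as it swings up, stop at 1.9 rad. 0.25 kg, almost free hinge: below about 1.4 rad it falls shut, beyond about 1.6 rad it leans back on its stop and stays open by itself. It is shut at the start
- lid_hinge (a point): Middle of the lid's hinge axis, which runs along the chamber's y, 90 mm behind the chamber's centre, 74 mm above the bench
- lid_grip (a point): Centre of the black T-grip on the lid: a round bar 20 mm in diameter and 24 mm long, lying along the chamber's y, 30 mm above the lid's top on a thin stem, 150 mm from the hinge. Held by its two end faces (closing along the chamber's y), it can turn between the fingers while the lid swings; with the lid shut it is 112 mm above the bench
- valve (a joint): Black valve handle on an upright axis, from -3.0 to 3.0 rad: 0 = yellow pointer towards the chamber's -x (the robot), grows counter-clockwise seen from above; stays where it is left (friction 0.06 N m). Starts between -0.3 and 0.3
- valve_grip (a point): On the valve's axis, 80 mm above the bench, where to grip the handle: a bar 14 mm wide, 50 mm long and 32 mm high (57 to 88 mm above the bench) whose length lies along the pointer; it stands on a disc of 54 mm with its top at 57 mm, above a grey dial of 96 mm
- pointer_tip (a point): Tip of the yellow pointer, 37 mm from the valve's axis
- tab_white_mark (a point): Where the pointer tip stands when it points at the white setting tab (vent), 37 mm from the axis; the tab is a white clip 9 mm wide on the dial's rim and does not move. It lies at a valve angle between -1.9 and -0.6
- tab_red_mark (a point): The same for the red setting tab (vacuum), at a valve angle between 0.6 and 1.9
- objective_case: Case for an objective, cream below with a black screw cap, upright cylinder 36 mm in diameter, 59 mm high; origin at the centre of its underside, z up; None in the state if it is not on the bench today
- spare_ocular: Black spare eyepiece standing on its hood: 39 mm in diameter up to 30 mm, a barrel of 24 mm from 30 mm up to its top at 46 mm; origin at the centre of its underside, z up; None in the state if it is not on the bench today
- blue_filter: Blue glass filter in a black ring, disc 33 mm in diameter, 8 mm thick, lying flat; origin at the centre of its underside, z up; None in the state if it is not on the bench today
- coverslips: Small white carton of cover slips, 35 mm (its x) by 63 mm (its y) by 18 mm high; origin at the centre of its underside, z up; None in the state if it is not on the bench today
- oil_bottle: Brown dropper bottle with a black top, 30 mm in diameter, 68 mm high, loose; does not belong in the chamber; origin at the centre of its underside

How it is judged:
On the way, in this order (a step that is already met when the one before it is completed fails the run):
1. the valve pointer is at the white tab with the lid still shut (horizontal distance between pointer_tip and tab_white_mark below 0.005 m and value of joint lid below 0.04 rad), for 0.2 s.
2. the lid leans back open by itself, untouched (value of joint lid above 1.7 rad and contact force between the fingers and lid below 0.05 N), for 0.3 s.
3. all the items that are there stand on the chamber floor, lid still open, valve still at the white tab (x of objective_case in the frame of chamber between -0.075 and 0.075 m and y of objective_case in the frame of chamber between -0.1 and 0.1 m and height (world z) of each of objective_case, spare_ocular, blue_filter, coverslips below 0.022 m and linear speed of each of objective_case, spare_ocular, blue_filter, coverslips below 0.03 m/s and angle between each of objective_case, spare_ocular, blue_filter, coverslips's own z axis and vertical below 0.3 rad and x of spare_ocular in the frame of chamber between -0.075 and 0.075 m and y of spare_ocular in the frame of chamber between -0.1 and 0.1 m and x of blue_filter in the frame of chamber between -0.075 and 0.075 m and y of blue_filter in the frame of chamber between -0.1 and 0.1 m and x of coverslips in the frame of chamber between -0.075 and 0.075 m and y of coverslips in the frame of chamber between -0.1 and 0.1 m and value of joint lid above 1.5 rad and horizontal distance between pointer_tip and tab_white_mark below 0.005 m), for 0.2 s.
4. the lid is fully shut over them, before the valve is turned (all of step 1), for 0.2 s.
5. the valve pointer is at the red tab with the lid shut (value of joint lid below 0.04 rad and horizontal distance between pointer_tip and tab_red_mark below 0.005 m), for 0.2 s.
At the end, for the whole second after the job is handed in: Every objective case, eyepiece, filter and carton that was on the bench stands upright (within 0.3 rad) and at rest on the chamber floor, the lid is shut (below 0.04 rad), the pointer tip is within 5 mm of the red tab's mark, and the dropper bottle is within 40 mm of where it stood (all of step 5 and x of objective_case in the frame of chamber between -0.075 and 0.075 m and y of objective_case in the frame of chamber between -0.1 and 0.1 m and height (world z) of each of objective_case, spare_ocular, blue_filter, coverslips below 0.022 m and linear speed of each of objective_case, spare_ocular, blue_filter, coverslips below 0.03 m/s and angle between each of objective_case, spare_ocular, blue_filter, coverslips's own z axis and vertical below 0.3 rad and x of spare_ocular in the frame of chamber between -0.075 and 0.075 m and y of spare_ocular in the frame of chamber between -0.1 and 0.1 m and x of blue_filter in the frame of chamber between -0.075 and 0.075 m and y of blue_filter in the frame of chamber between -0.1 and 0.1 m and x of coverslips in the frame of chamber between -0.075 and 0.075 m and y of coverslips in the frame of chamber between -0.1 and 0.1 m and velocity of joint valve between -0.05 and 0.05 rad/s and distance of oil_bottle from where it was at the start of the episode below 0.04 m); the robot touches nothing.
It fails at once if the dropper bottle is moved (distance of oil_bottle from where it was at the start of the episode above 0.04 m).
Of objective_case, spare_ocular, blue_filter, coverslips only 2 to 4 are there at a start; the rules pass over those that are not, and their reading is None.
At some moment in a run one of coverslips may be knocked a few centimetres aside while the robot is not near it.
Once in a run the grip may slacken for a moment while it holds something.
It also fails if it takes over 210 s, if anything falls off the work surface, if the arm or the gripper's body presses on something with over 40 N, if the wrist force passes 120 N, or if a joint passes its speed limit or range.

## Working session

There is one attempt and no reset: what is moved stays moved. The work goes in short steps, Python scripts to look and compute and a tool call to move; the robot and the scene stay as the last step left them, time stands still between calls to the robot, and variables do not carry over. Pictures are saved under pics/ and viewed, and the job is handed in when it is done.

Besides the shell and the picture viewer there is one more tool, called after "Request:" as a command line: name --pt "numbers of a row" for each row, then --argument value for the rest. move_arm: Moves the arm, as the interface text tells. Its arguments: {"type":"object","properties":{"series":{"type":"array","items":{"type":"array","items":{"type":"number"}}},"squeeze":{"type":"number"}},"required":["series"]}

```bash
ls -la; mkdir -p pics
python3 - <<'E'
from station import r
import cv2
s=r.get_state(); print(s); print(r.tcp_to_grasp)
for n in ("scene","side","wrist"):
    f=r.grab_frame(n); cv2.imwrite(f"pics/{n}0.png",f["img"][:,:,::-1]); print(n,f["mtx"].tolist(),f.get("cam_to_world",f.get("tool_from_camera")).tolist())
E
```

```text
total 12
drwxr-xr-x  3 agent agent 4096 Dec  6 05:16 .
drwxr-xr-x 23 root  root  4096 Dec  6 05:16 ..
drwxr-xr-x  2 agent agent 4096 Dec  6 05:16 pics
{'t': 0.0, 'joint_pos': array([-1.36021727,  0.52203906, -0.03632481,  1.59998702,  0.02119094,
        1.02110027, -0.11282462]), 'joint_velocities': array([-0.00064213, -0.00055134,  0.00128752, -0.00144589,  0.00084523,
       -0.00030399,  0.00148072]), 'tau': array([ 8.30592962e-04, -9.27125216e+01,  1.98035404e+00, -3.69922256e+01,
        1.78647588e-02,  8.30108591e-03,  2.20663662e-05]), 'eef_pos': array([0.17313232, 0.60019618, 0.23071766]), 'tool_rot': array([-4.39652519e-01, -3.11058951e+00,  1.79982225e-03]), 'ft_force': array([ 0.30621601,  0.29179912, -0.94130794]), 'torque': array([-0.00545578, -0.02366078,  0.00215727]), 'width': 0.08524068724444639}
-0.0187
scene [[485.79741276527926, 0.0, 322.65066582618294], [0.0, 485.79741276527926, 207.09092959656232], [0.0, 0.0, 1.0]] [[0.45701552731982503, -0.5303796496023193, 0.7140267747614956, -0.48759983233138965], [-0.8893937524983407, -0.2821982548877368, 0.359642736552868
[... 242 characters left out ...]
.0]] [[-0.7028944486455401, -0.3043070438131685, 0.6429126045964355, -0.3566742714001362], [-0.7112509346220821, 0.29072970246953833, -0.6399987094527522, 0.9124613105673373], [0.007842325069572238, -0.9071237309141813, -0.42079096324640697, 0.6717077742036558], [0.0, 0.0, 0.0, 1.0]]
wrist [[309.70691628693146, 0.0, 323.28498921193767], [0.0, 309.70691628693146, 198.10189084290604], [0.0, 0.0, 1.0]] [[-0.0008327055099768189, -0.9580402720225079, -0.28663241928395006, 0.07406224006216225], [0.9999996407799189, -0.0008431239348429946, -8.707503159938771e-05, 0.00046648961383610743], [-0.00015824526624043492, -0.28663238882768816, 0.9580406299491512, -0.14247935121098002], [0.0, 0.0, 0.0, 1.0]]
```

View pics/scene0.png

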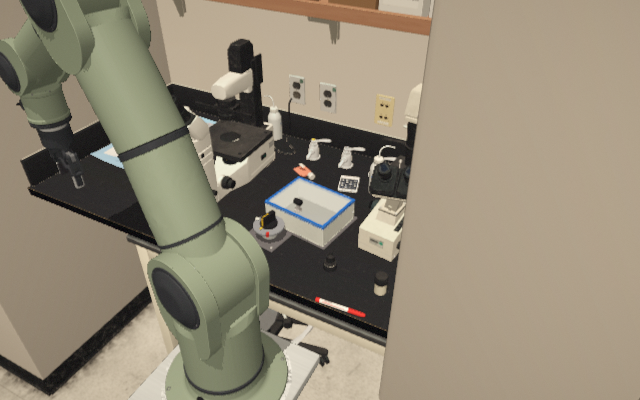

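View pics/side0.png

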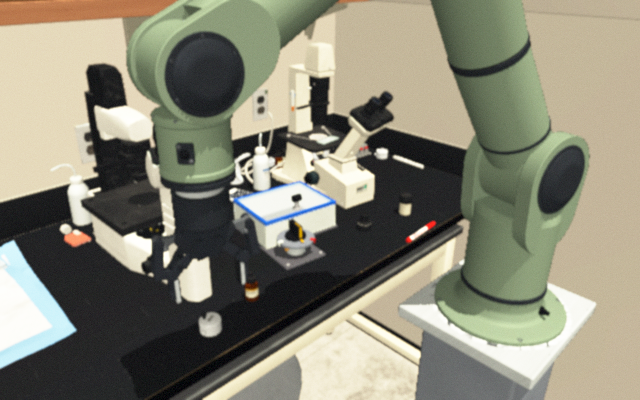

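View pics/wrist0.png

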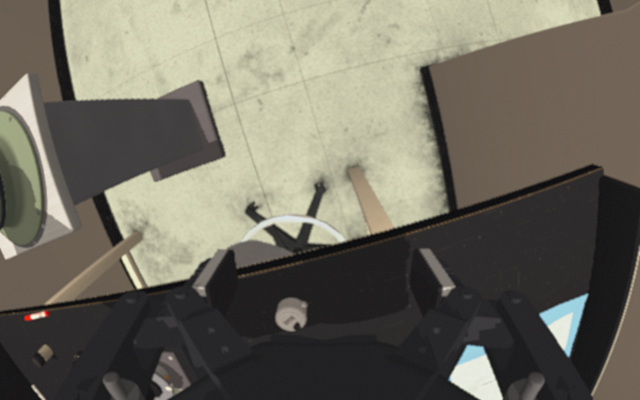

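```bash
cat > h.py <<'E'
import numpy as np, cv2
from station import r
from scipy.spatial.transform import Rotation as R
def ray(f,u,v):
    K=f["mtx"]; d=np.array([(u-K[0,2])/K[0,0],(v-K[1,2])/K[1,1],1.0]); T=f["cam_to_world"]
    return T[:3,3],T[:3,:3]@d
def on_plane(f,u,v,z):
    o,d=ray(f,u,v); return o+d*(z-o[2])/d[2]
def at_depth(f,u,v):
    o,d=ray(f,u,v); return o+d*f["depth"][int(round(v)),int(round(u))]
def wfix(f,s):
    T=np.eye(4);T[:3,:3]=R.from_rotvec(s["tool_rot"]).as_matrix();T[:3,3]=s["eef_pos"]
    f["cam_to_world"]=T@f["tool_from_camera"]; return f
def wray(f,u,v):
    K=f["mtx"]; p=np.array([u-K[0,2],v-K[1,2]])/K[0,0]; th=np.linalg.norm(p)
    d=np.r_[p*(np.sin(th)/max(th,1e-9)),np.cos(th)]; T=f["cam_to_world"]
    return T[:3,3],T[:3,:3]@d
def w_plane(f,u,v,z):
    o,d=wray(f,u,v); return o+d*(z-o[2])/d[2]
def wproj(f,P):
    T=np.linalg.inv(f["cam_to_world"]); p=T[:3,:3]@np.asarray(P)+T[:3,3]
    th=np.arccos(p[2]/np.linalg.norm(p)); q=p[:2]/np.linalg.norm(p[:2])*th*f["mtx"][0,0]
    return q+f["mtx"][:2,2]
def proj(f,P):
    T=np.linalg.inv(f["cam_to_world"]); p=T[:3,:3]@np.asarray(P)+T[:3,3]
    return (f["mtx"]@p)[:2]/p[2]
def crop(f,u0,v0,u1,v1,name,k=4):
    im=cv2.resize(f["img"][v0:v1,u0:u1,::-1],None,fx=k,fy=k,interpolation=cv2.INTER_CUBIC); cv2.imwrite("pics/"+name,im)
def grabw():
    s=r.get_state(); return wfix(r.grab_frame("wrist"),s)
E
python3 - <<'E'
from h import *
f=r.grab_frame("scene"); g=r.grab_frame("side")
crop(f,230,130,420,330,"sc1.png",4); crop(g,40,120,460,350,"si1.png",2)
crop(f,230,165,370,265,"sc2.png",5)
for n,u,v in (("chleft",267,204),("chback",305,181),("chright",353,206),("case",381,284),("ocul",330,264),("pen",340,306),("dial",266,230)):
    print(n,at_depth(f,u,v).round(3))
for n,u,v in (("oil",252,290),("grey",209,324),("case",405,205),("ocu",364,222),("whitecube",382,153)):
    print(n,at_depth(g,u,v).round(3))
E
```

```text
chleft [0.511 0.215 0.075]
chback [0.665 0.166 0.085]
chright [ 0.649 -0.015  0.057]
case [ 0.391 -0.214  0.04 ]
ocul [ 0.413 -0.053  0.022]
pen [ 0.296 -0.14   0.01 ]
dial [0.43  0.169 0.048]
oil [0.372 0.382 0.033]
grey [0.348 0.508 0.027]
case [ 0.395 -0.194  0.032]
ocu [ 0.414 -0.035  0.028]
whitecube [ 0.734 -0.512  0.022]
```

View pics/sc1.png

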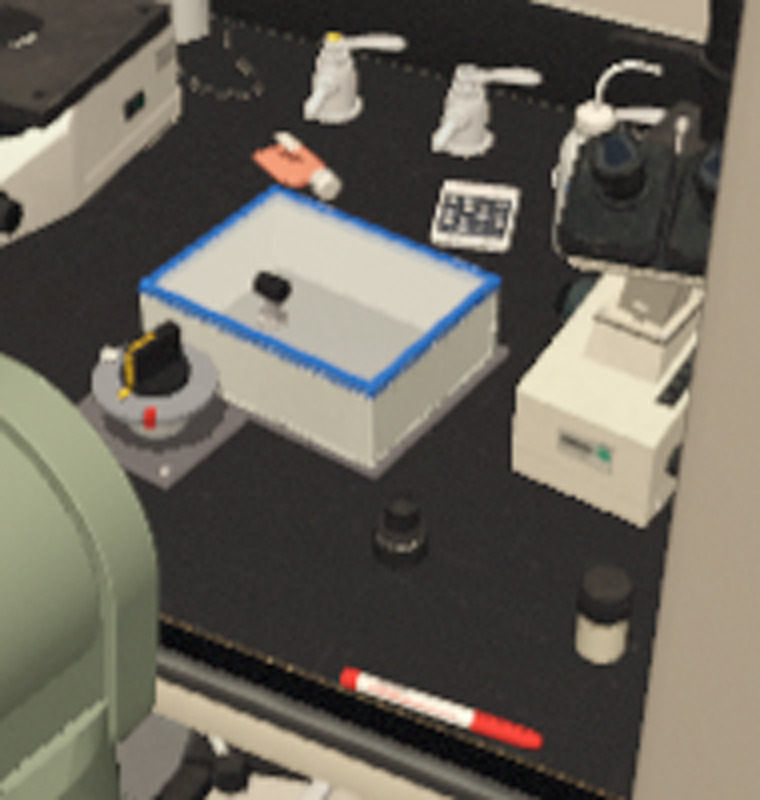

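View pics/si1.png

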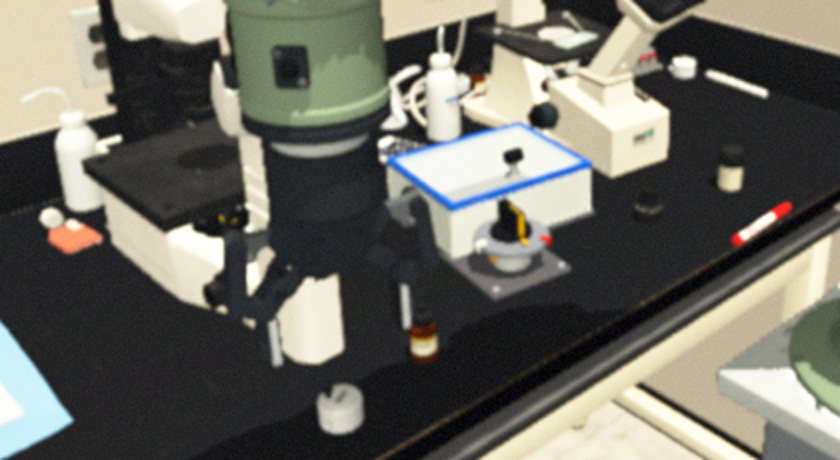

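View pics/sc2.png

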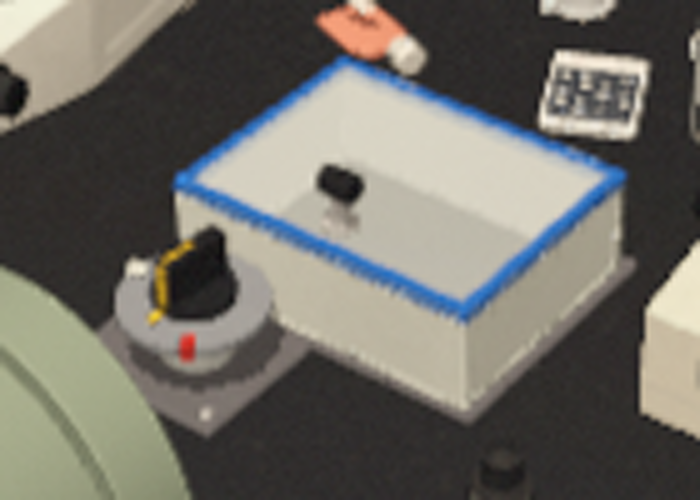

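Run:
```python
from h import *
for n in ("scene","side"):
    f=r.grab_frame(n); hsv=cv2.cvtColor(f["img"],cv2.COLOR_RGB2HSV)
    m=cv2.inRange(hsv,(100,140,100),(125,255,255)); 
    nl,l,st,c=cv2.connectedComponentsWithStats(cv2.dilate(m,np.ones((3,3))))
    k=1+np.argmax(st[1:,4]); m=m&((l==k)*255).astype(np.uint8); print(n,st[k])
    v,u=np.nonzero(m)
    P=np.array([at_depth(f,a,b) for a,b in zip(u,v)]); print(np.percentile(P[:,2],[5,25,50,75,95]).round(4))
    for z in (0.074,0.080,0.084):
        Q=np.array([on_plane(f,a,b,z)[:2] for a,b in zip(u,v)])
        rc=cv2.minAreaRect((Q*1000).astype(np.float32)); print(z,rc, cv2.boxPoints(rc).round(0).tolist())
```

```text
scene [264 175  92  55 924]
[-0.0035  0.0783  0.0807  0.0822  0.0839]
0.074 ((592.1279907226562, 108.87310028076172), (229.6214599609375, 180.30494689941406), 81.89163208007812) [[487.0, 8.0], [665.0, -18.0], [698.0, 210.0], [519.0, 235.0]]
0.08 ((584.9058227539062, 104.92952728271484), (228.08566284179688, 179.09890747070312), 81.89168548583984) [[480.0, 5.0], [657.0, -21.0], [690.0, 205.0], [512.0, 230.0]]
0.084 ((580.0910034179688, 102.30048370361328), (227.0616912841797, 178.2948760986328), 81.89167022705078) [[476.0, 2.0], [652.0, -23.0], [684.0, 202.0], [508.0, 227.0]]
side [233 191 103  35 684]
[0.0767 0.0793 0.0814 0.0828 0.0846]
0.074 ((596.75439453125, 96.97795867919922), (227.0099334716797, 188.5446014404297), 81.41152954101562) [[487.0, -1.0], [673.0, -29.0], [707.0, 195.0], [520.0, 223.0]]
0.08 ((587.1834716796875, 105.16407012939453), (224.7310791015625, 186.65196228027344), 81.41154479980469) [[478.0, 8.0], [663.0, -20.0], [696.0, 202.0], [512.0, 230.0]]
0.084 ((580.8029174804688, 110.6214828491211), (223.2119140625, 185.39016723632812), 81.41152954101562) [[472.0, 14.0], [656.0, -14.0], [689.0, 207.0], [506.0, 235.0]]
```

Request:
move_arm --pt "1 0 0 60 0" --pt "1 0 0 120 0" --pt "1 50 -50 170 0" --pt "1 90 -100 170 0" --pt "1 120 -150 170 0" --pt "1 150 -200 170 0" --pt "1 180 -250 170 0" --pt "1 200 -300 170 0" --pt "1 200 -350 170 0" --pt "1 200 -350 170 0"

```text
t: 1.6
eef_pos: [0.3738, 0.2473, 0.402]
tool_rot: [0.447, 3.109, 0.001]
ft_force: [0.7, 0.2, 0.8]
width: 0.0856
```

Run:
```python
from h import *
s=r.get_state(); print(s["t"],s["joint_pos"].round(2),s["eef_pos"].round(3),s["tool_rot"].round(3),s["ft_force"].round(1))
f=grabw(); crop(f,0,0,640,400,"w1.png",1)
g=r.grab_frame("side"); crop(g,0,0,640,400,"si2.png",1)
```

```text
1.6 [-0.86  0.07  0.16  1.79 -0.01  1.28  0.58] [0.374 0.247 0.402] [4.470e-01 3.109e+00 1.000e-03] [0.7 0.2 0.8]
```

View pics/w1.png

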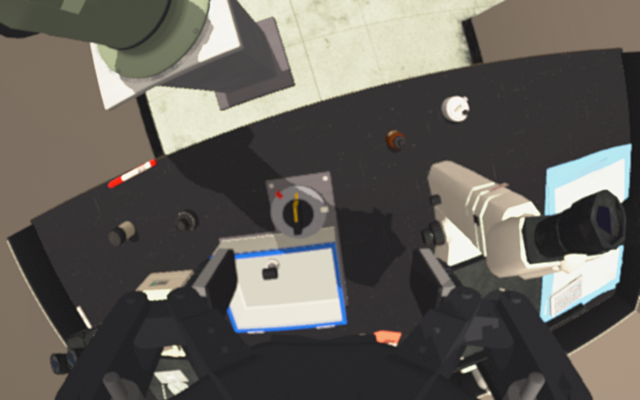

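View pics/si2.png

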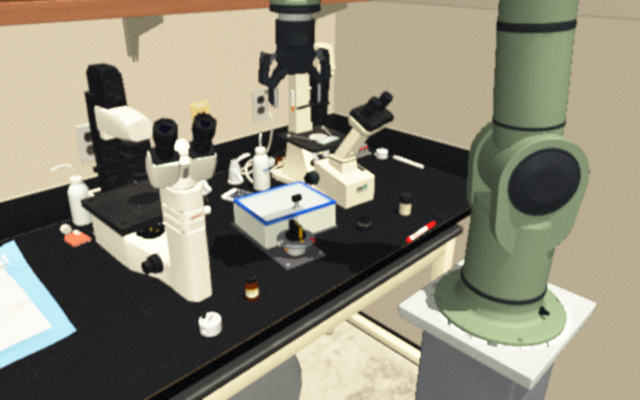

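Run:
```python
from h import *
f=grabw(); g=r.grab_frame("side"); s=r.grab_frame("scene")
crop(f,500,130,640,330,"w1a.png",4); crop(f,230,150,430,350,"w1b.png",4); crop(f,20,150,220,350,"w1c.png",4)
crop(g,340,100,460,260,"si3.png",5); crop(s,0,0,640,400,"sc3.png",1)
```

```text
(no output)
```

View pics/w1a.png

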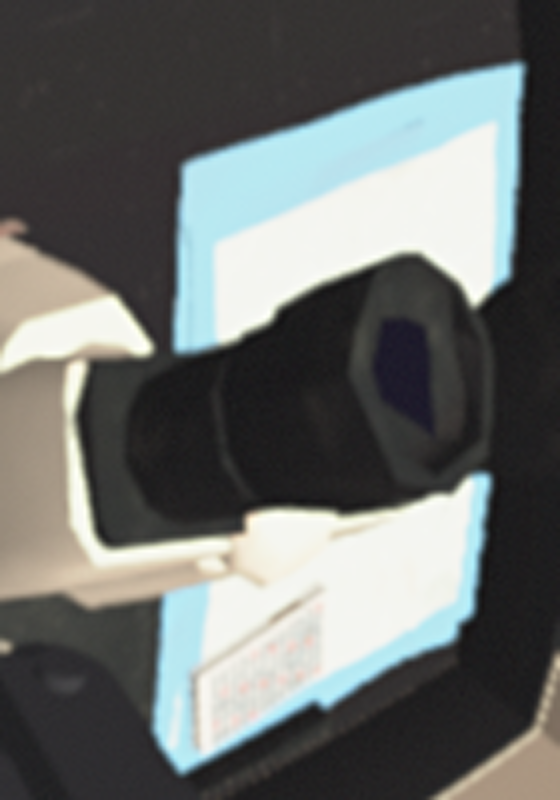

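View pics/w1b.png

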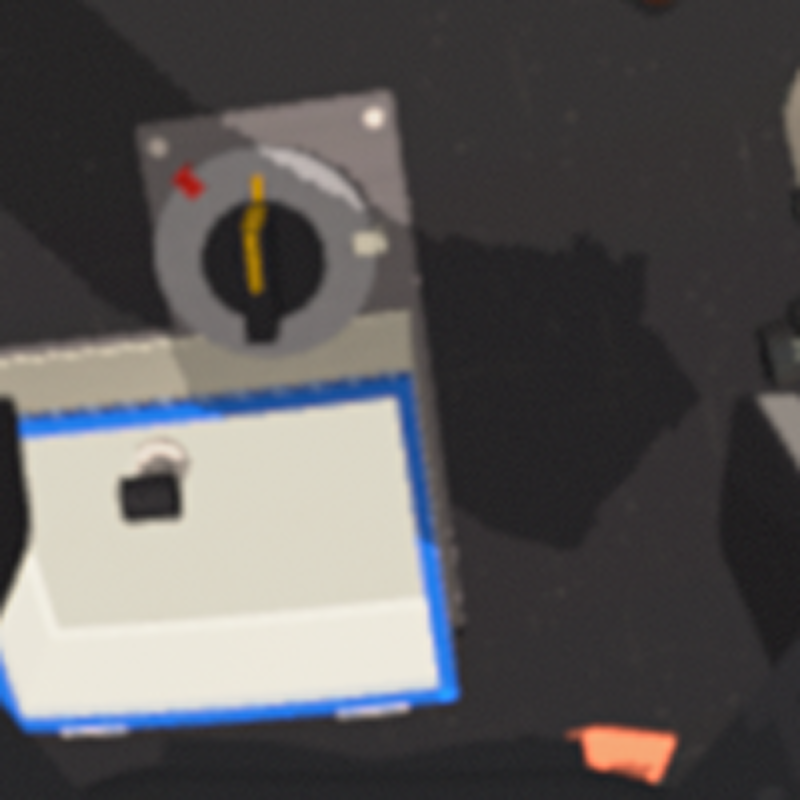

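View pics/w1c.png

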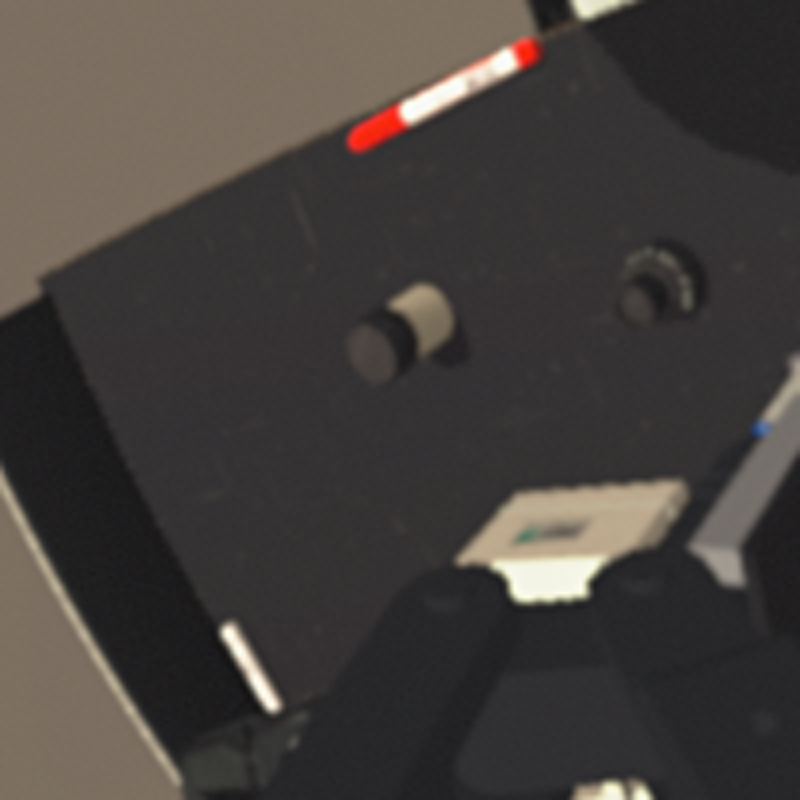

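View pics/si3.png

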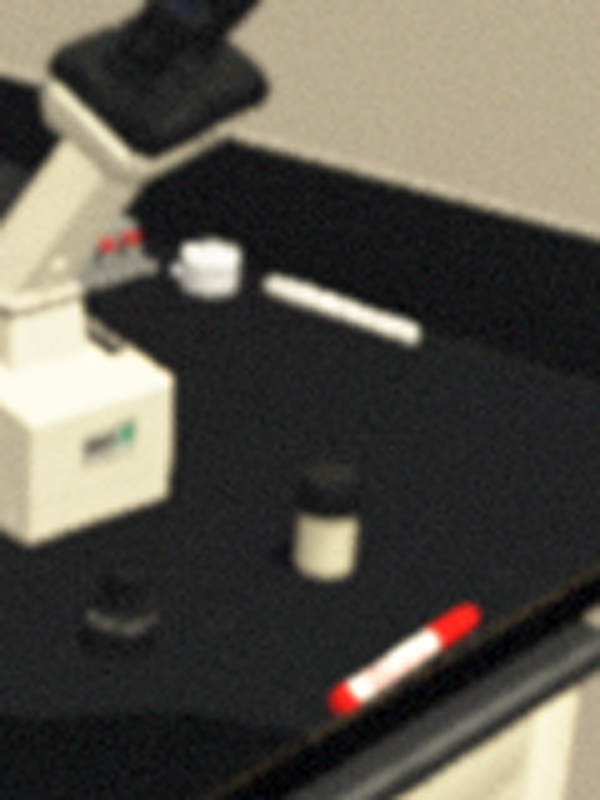

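View pics/sc3.png

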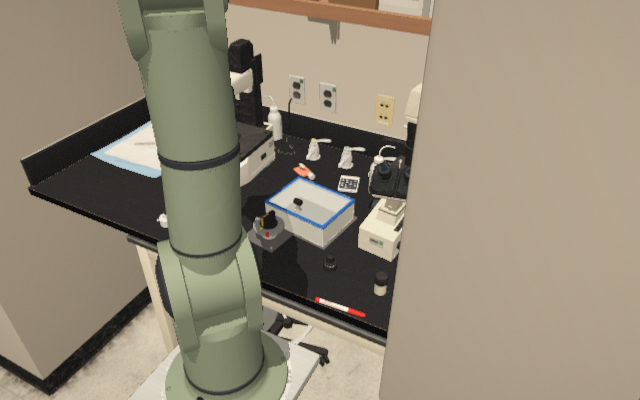

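Run:
```python
from h import *
f=grabw(); o=np.array([230,150])
W=lambda x,y,z:w_plane(f,x/4+230,y/4+150,z)[:2]*1000
print("disc centre", W(264,258,.057).round(1))
print("dial centre", W(266,252,.048).round(1), W(152,252,.048).round(1),W(378,252,.048).round(1))
for n,x,y in (("ptip",257,180),("red",188,182),("white",370,241)): print(n,[W(x,y,z).round(1).tolist() for z in (.048,.053,.058)])
print("lid corners",W(410,376,.082).round(1),W(456,697,.082).round(1),W(20,725,.082).round(1),W(22,412,.082).round(1))
print("grip",W(152,496,.122).round(1))
C=np.array([586,105]);a=np.radians(-8.1);M=np.array([[np.cos(a),-np.sin(a)],[np.sin(a),np.cos(a)]])
for p in ((-135,55),(-60,0),(-90,111),(90,111),(90,-111),(-90,-111)): print(p,(C+M@p).round(1))
# items
for n,u,v,z in (("case top",20+380/4,150+345/4,.059),("case bot",20+437/4,150+320/4,0),("oc top",20+640/4,150+300/4,.046),("oc base",20+665/4,150+278/4,.03)): print(n,(w_plane(f,u,v,z)*1000).round(1))
print("oil top",(w_plane(f,397,139,.068)*1000).round(1))
```

```text
disc centre [456.6 180.4]
dial centre [457.1 180.3] [443.7 132.9] [470.2 226.1]
ptip [[425.7, 186.3], [424.5, 187.2], [423.2, 188.0]]
red [[418.5, 158.0], [417.3, 159.1], [416.1, 160.3]]
white [[464.6, 224.2], [462.9, 224.7], [461.3, 225.2]]
lid corners [514.3 227. ] [685.2 203. ] [651.9 -11.3] [487.2  62.8]
grip [519.6 118.5]
(-135, 55) [460.1 178.5]
(-60, 0) [526.6 113.5]
(-90, 111) [512.5 227.6]
(90, 111) [690.7 202.2]
(90, -111) [659.5 -17.6]
(-90, -111) [481.3   7.8]
case top [ 401.9 -197.6   59. ]
case bot [ 410.4 -204.     0. ]
oc top [421.4 -40.1  46. ]
oc base [418.3 -31.9  30. ]
oil top [377.8 370.4  68. ]
```

Request:
move_arm --pt "1 30 -25 -60 0.5" --pt "1 60 -50 -120 0.5" --pt "1 85 -70 -180 0.5" --pt "1 85 -70 -210 0.5" --pt "1 85 -70 -210 0.5" --pt "1 85 -70 -210 0.5"

```text
t: 2.65
eef_pos: [0.4585, 0.1816, 0.1928]
tool_rot: [0.37, 3.119, 0.001]
ft_force: [0.4, 0.2, 0.1]
width: 0.0855
```

Run:
```python
from h import *
s=r.get_state(); print(s["t"],s["joint_pos"].round(2),s["eef_pos"].round(4),s["tool_rot"].round(3),s["ft_force"].round(1))
f=grabw(); np.save("w2.npy",f,allow_pickle=True); crop(f,180,50,480,350,"w2.png",2.5)
```

```text
2.65 [-0.67  0.37  0.22  1.99 -0.11  0.79  0.95] [0.4585 0.1816 0.1928] [3.700e-01 3.119e+00 1.000e-03] [0.4 0.2 0.1]
```

View pics/w2.png

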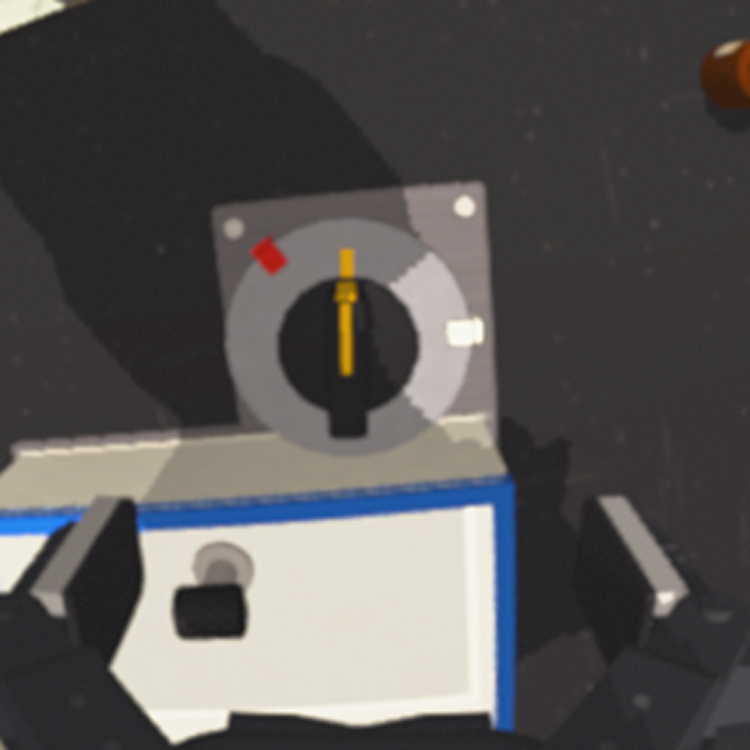

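Run:
```python
from h import *
f=np.load("w2.npy",allow_pickle=True).item()
W=lambda x,y,z:w_plane(f,x/2.5+180,y/2.5+50,z)[:2]*1000
hsv=cv2.cvtColor(f["img"],cv2.COLOR_RGB2HSV)
A=W(349,345,.057);print("disc", A.round(1),"r",[np.linalg.norm(W(x,y,.057)-A).round(1) for x,y in((278,345),(420,345),(349,277),(349,412))])
for z in (.040,.045,.050):
    D=W(348,338,z); print("dial",z,D.round(1),[np.linalg.norm(W(x,y,z)-D).round(1) for x,y in((225,338),(472,338),(348,219),(348,457))])
m=cv2.inRange(hsv,(0,180,80),(8,255,255)); v,u=np.nonzero(m[100:200,180:380]); u=u+180;v=v+100; print("redpx",u.mean(),v.mean(),len(u))
for z in (.045,.05,.055): print("red",z,(w_plane(f,u.mean(),v.mean(),z)*1000).round(1),"white",W(465,332,z).round(1),"ptip",W(347,250,z).round(1))
print("pointer tail on bar top", W(346,375,.088).round(1), W(346,302,.088).round(1))
print("lid corner",W(505,488,.082).round(1),"grip",W(210,612,.122).round(1))
print("far end of bar", W(330,435,.088),W(366,435,.088))
print("depths", f["depth"][50+338//3,180+150])
for x,y in((240,338),(440,400),(465,332),(268,256),(347,260),(346,360),(210,612)):
    u,v=int(x/2.5+180),int(y/2.5+50); print((x,y),f["depth"][v,u])
    o,d=wray(f,u,v); 
    # depth along axis
    zc=f["cam_to_world"][:3,2]; print((o+d/(d@zc)*f["depth"][v,u]).round(4))
```

```text
disc [457.4 179. ] r [np.float64(26.5), np.float64(26.4), np.float64(25.6), np.float64(26.4)]
dial 0.04 [458.9 178. ] [np.float64(48.9), np.float64(49.1), np.float64(46.9), np.float64(50.7)]
dial 0.045 [457.6 178.4] [np.float64(48.1), np.float64(48.3), np.float64(46.1), np.float64(49.9)]
dial 0.05 [456.4 178.7] [np.float64(47.2), np.float64(47.4), np.float64(45.3), np.float64(49.0)]
redpx 286.96774193548384 151.93548387096774 93
red 0.045 [418.8 156.5  45. ] white [465.9 223.1] ptip [424.2 186.2]
red 0.05 [418.2 157.2  50. ] white [464.5 222.7] ptip [423.6 186.4]
red 0.055 [417.6 157.9  55. ] white [463.2 222.3] ptip [422.9 186.6]
pointer tail on bar top [459.3 177.8] [435.2 183.7]
lid corner [516.7 223.3] grip [519.  116.6]
far end of bar [478.92909549 167.30580284] [481.82423743 179.30514281]
depths 0.28970957
(240, 338) 0.29647937
[0.4469 0.1381 0.0476]
(440, 400) 0.30323935
[0.4897 0.2078 0.0482]
(465, 332) 0.29187164
[0.4634 0.2228 0.0513]
(268, 256) 0.28460866
[0.4182 0.1572 0.0503]
(347, 260) 0.28100884
[0.4264 0.185  0.0545]
(346, 360) 0.2558105
[0.4538 0.1788 0.0892]
(210, 612) 0.24928385
[0.5197 0.116  0.1196]
```

Request:
move_arm --pt "0 -1 -2.5 -40 0" --pt "0 -1 -2.5 -80 0" --pt "0 -1 -2.5 -110 0" --pt "0 -1 -2.5 -128 0" --pt "0 -1 -2.5 -128 0" --pt "-1 -1 -2.5 -128 0" --pt "-1 -1 -2.5 -128 0" --pt "-1 -1 -2.5 -128 0" --pt "-1 -1 -2.5 -128 0" --squeeze 50

```text
t: 3.82
eef_pos: [0.4577, 0.1778, 0.0649]
tool_rot: [0.372, 3.118, 0.001]
ft_force: [-3.3, -5.9, 17.7]
width: 0.0131
```

Request:
move_arm --pt "-1 0 0 0 -2" --pt "-1 0 0 0 -4" --pt "-1 0 0 0 -6" --pt "-1 0 0 0 -8" --pt "-1 0 0 0 -10" --pt "-1 0 0 0 -12" --pt "-1 0 0 0 -14" --pt "-1 0 0 0 -16" --pt "-1 0 0 0 -17.1" --pt "-1 0 0 0 -17.1"

```text
t: 5.08
eef_pos: [0.4596, 0.179, 0.0649]
tool_rot: [2.391, 2.036, 0.008]
ft_force: [9.0, 0.8, 5.9]
width: 0.0133
```

Run:
```python
from h import *
s=r.get_state(); print(s["t"],s["joint_pos"].round(2),s["eef_pos"].round(4),s["tool_rot"].round(3),s["ft_force"].round(1),s["torque"].round(2))
f=grabw(); crop(f,180,50,480,350,"w3.png",2)
g=r.grab_frame("scene"); crop(g,230,180,310,260,"sc4.png",5)
g=r.grab_frame("side"); crop(g,230,170,350,280,"si4.png",5)
```

```text
5.075 [-0.89  0.66  0.55  2.09 -0.65  0.55 -0.03] [0.4596 0.179  0.0649] [2.391 2.036 0.008] [9.  0.8 5.9] [-0.03 -1.81 -0.  ]
```

View pics/w3.png

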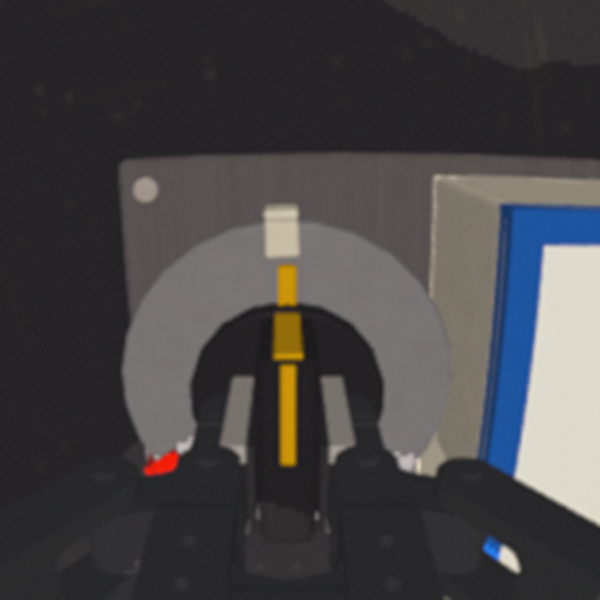

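View pics/si4.png

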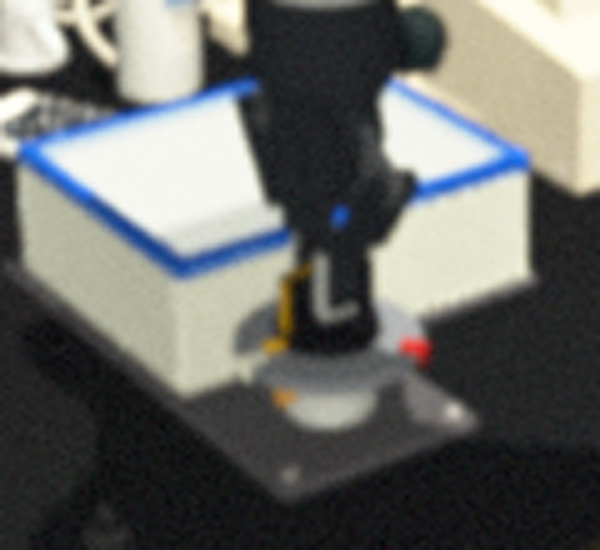

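Request:
move_arm --pt "-1 0 0 0 0.3" --pt "-1 0 0 0 0.3" --pt "-0.2 0 0 0 0.3" --pt "-0.2 0 0 0 0.3" --pt "-0.2 0 0 0 0.3" --pt "-0.2 0 0 50 0.3" --pt "-0.2 0 0 110 0.3" --pt "-0.2 0 0 140 0.3" --pt "-0.2 0 0 140 0.3"

```text
t: 6.35
eef_pos: [0.4578, 0.1786, 0.205]
tool_rot: [-2.363, -2.07, -0.005]
ft_force: [-0.8, 0.4, -0.6]
width: 0.034
```

Run:
```python
from h import *
s=r.get_state(); print(s["t"],s["joint_pos"].round(2),s["eef_pos"].round(4),s["tool_rot"].round(3),s["ft_force"].round(1),s["torque"].round(2))
f=grabw(); np.save("w4.npy",f,allow_pickle=True);crop(f,180,50,480,350,"w4.png",2.5)
g=r.grab_frame("scene")
for u,v in ((358,245),(360,232),(395,255),(372,224),(398,210),(385,172)): print(u,v,at_depth(g,u,v).round(3))
```

```text
6.35 [-1.08  0.45  0.79  2.   -0.42  0.85 -0.19] [0.4578 0.1786 0.205 ] [-2.363 -2.07  -0.005] [-0.8  0.4 -0.6] [-0.07  0.01 -0.  ]
358 245 [ 0.528 -0.088  0.018]
360 232 [ 0.521 -0.094  0.076]
395 255 [ 0.542 -0.199  0.014]
372 224 [ 0.556 -0.116  0.089]
398 210 [ 0.599 -0.175  0.132]
385 172 [ 0.486 -0.162  0.321]
```

View pics/w4.png

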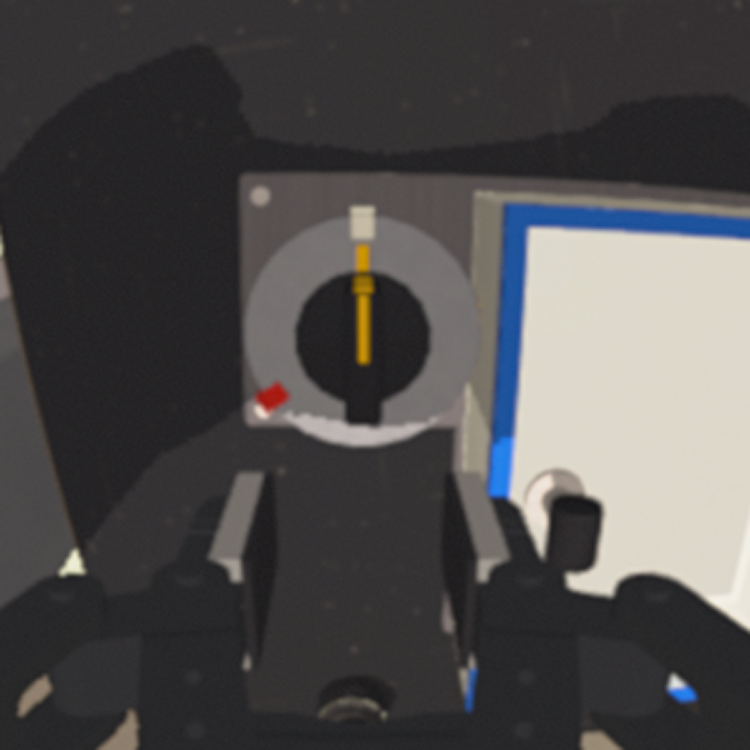

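Request:
move_arm --pt "-0.2 0 0 0 2" --pt "-0.2 0 0 0 4" --pt "-0.2 0 0 0 6" --pt "0 10 -10 0 8" --pt "0 20 -20 0 10" --pt "0 30 -30 0 12" --pt "0.1 40 -45 0 14" --pt "0.1 55 -55 0 16" --pt "0.1 67 -65 0 17.9" --pt "0.1 67 -65 0 17.9"

```text
t: 7.7
eef_pos: [0.5241, 0.1119, 0.2021]
tool_rot: [-0.225, -3.132, 0.001]
ft_force: [1.0, -0.0, -0.0]
width: 0.0469
```

Run:
```python
from h import *
s=r.get_state(); print(s["t"],s["joint_pos"].round(2),s["eef_pos"].round(4),s["tool_rot"].round(3),s["ft_force"].round(1),s["torque"].round(2))
f=grabw(); np.save("w5.npy",f,allow_pickle=True);crop(f,180,50,480,350,"w5.png",2.5)
```

```text
7.7 [-0.58  0.44  0.36  1.88 -0.2   0.86  1.3 ] [0.5241 0.1119 0.2021] [-2.250e-01 -3.132e+00  1.000e-03] [ 1. -0. -0.] [-0.02  0.03  0.  ]
```

View pics/w5.png

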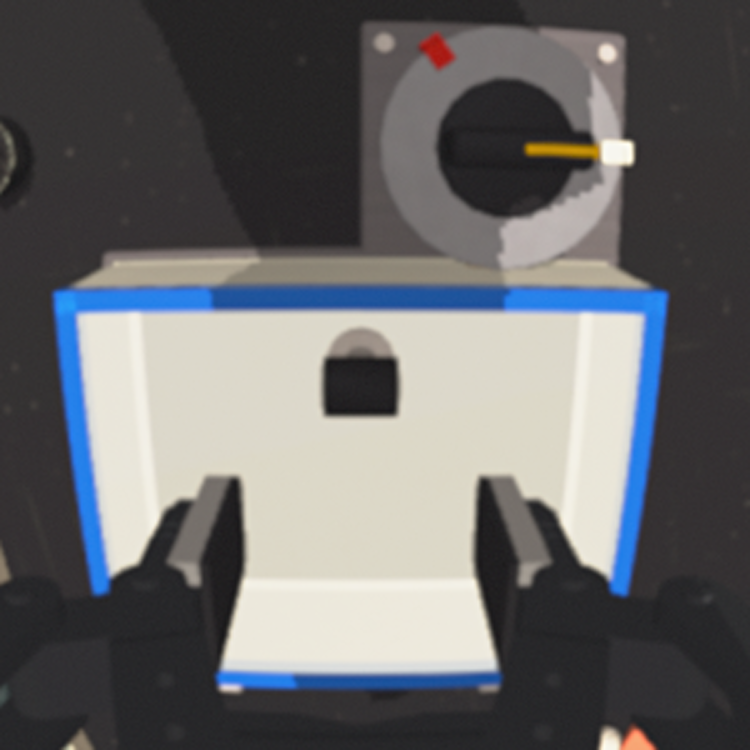

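Run:
```python
from h import *
f=np.load("w5.npy",allow_pickle=True).item()
W=lambda x,y,z:(w_plane(f,x/2.5+180,y/2.5+50,z)[:2]*1000).round(1)
print("grip",W(360.5,386.5,.112)); print(W(660,292,.082),W(60,292,.082),W(225,688,.082),W(495,688,.082))
e=W(660,292,.082)-W(60,292,.082); print(np.degrees(np.arctan2(e[1],e[0])),np.linalg.norm(e))
```

```text
grip [525.1 113.1]
[514.9 224.4] [483.7   9.1] [663.4  33.5] [680.3 150.1]
81.75443468279883 217.54891404003837
```

Request:
move_arm --pt "0.1 1 1 -50 0" --pt "0.1 1 1 -90 0" --pt "0.1 1 1 -108 0" --pt "0.1 1 1 -108 0" --pt "-1 1 1 -108 0" --pt "-1 1 1 -108 0" --pt "-1 1 1 -108 0" --pt "-1 1 1 -108 0" --squeeze 40

```text
t: 8.75
eef_pos: [0.525, 0.1123, 0.0963]
tool_rot: [0.225, 3.133, -0.002]
ft_force: [-3.1, -11.5, 6.1]
width: 0.0229
```

Run:
```python
from h import *
s=r.get_state(); print(s["t"],s["joint_pos"].round(2),s["eef_pos"].round(4),s["ft_force"].round(1),s["width"])
p0=s["eef_pos"]*1000
a=np.radians(-8.2);X=np.array([np.cos(a),np.sin(a)])
R0=np.hypot(150,38);b0=np.arctan2(38,150)
for deg in range(0,103,6):
    b=b0+np.radians(deg); dx=150-R0*np.cos(b); dz=R0*np.sin(b)-38
    d=X*dx; print(deg,d.round(0),dz.round(0))
for deg in (100,102):
    b=b0+np.radians(deg); dx=150-R0*np.cos(b); dz=R0*np.sin(b)-38; print(deg,(X*dx).round(0),dz.round(0))
```

```text
8.75 [-0.53  0.6   0.29  1.95 -0.27  0.63  1.36] [0.525  0.1123 0.0963] [ -3.1 -11.5   6.1] 0.02292427480009024
0 [ 0. -0.] 0.0
6 [ 5. -1.] 15.0
12 [11. -2.] 30.0
18 [19. -3.] 44.0
24 [28. -4.] 58.0
30 [39. -6.] 70.0
36 [50. -7.] 81.0
42 [63. -9.] 91.0
48 [ 77. -11.] 99.0
54 [ 92. -13.] 106.0
60 [107. -15.] 111.0
66 [122. -18.] 114.0
72 [138. -20.] 116.0
78 [154. -22.] 117.0
84 [170. -25.] 115.0
90 [186. -27.] 112.0
96 [201. -29.] 107.0
102 [216. -31.] 101.0
100 [211. -30.] 103.0
102 [216. -31.] 101.0
```

Request:
move_arm --pt "-1 5 -1 15 0" --pt "-1 11 -2 30 0" --pt "-1 19 -3 44 0" --pt "-1 28 -4 58 0" --pt "-1 39 -6 70 0" --pt "-1 50 -7 81 0" --pt "-1 63 -9 91 0" --pt "-1 77 -11 99 0" --pt "-1 92 -13 106 0" --pt "-1 107 -15 111 0"

```text
t: 10.0
eef_pos: [0.6318, 0.0968, 0.2074]
tool_rot: [-0.226, -3.133, 0.004]
ft_force: [-5.4, -10.0, -3.4]
width: 0.0229
```

Request:
move_arm --pt "-1 15 -3 3 0" --pt "-1 31 -5 5 0" --pt "-1 47 -7 6 0" --pt "-1 63 -10 4 0" --pt "-1 79 -12 1 0" --pt "-1 94 -14 -4 0" --pt "-1 109 -16 -10 0" --pt "-1 109 -16 -10 0"

```text
t: 11.0
eef_pos: [0.7423, 0.0808, 0.1977]
tool_rot: [0.225, 3.131, -0.003]
ft_force: [0.4, -8.3, 5.6]
width: 0.0235
```

Run:
```python
from h import *
s=r.get_state(); print(s["t"],s["joint_pos"].round(2),s["eef_pos"].round(4),s["ft_force"].round(1),s["width"])
f=grabw(); crop(f,0,0,640,400,"w6.png",1)
g=r.grab_frame("side"); crop(g,160,60,400,280,"si6.png",3)
```

```text
11.0 [-0.37  0.78  0.34  1.27 -0.26  1.13  1.42] [0.7423 0.0808 0.1977] [ 0.4 -8.3  5.6] 0.023480299766818195
```

View pics/w6.png

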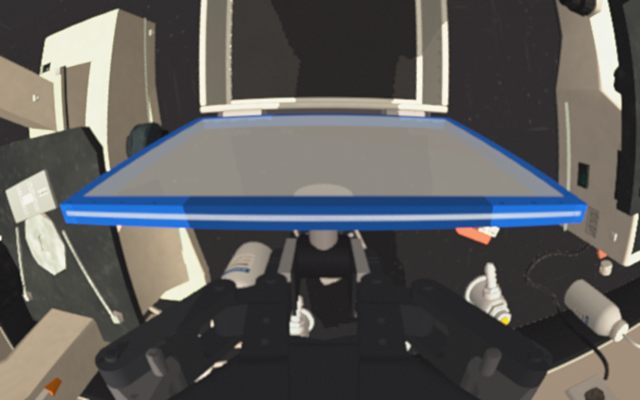

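View pics/si6.png

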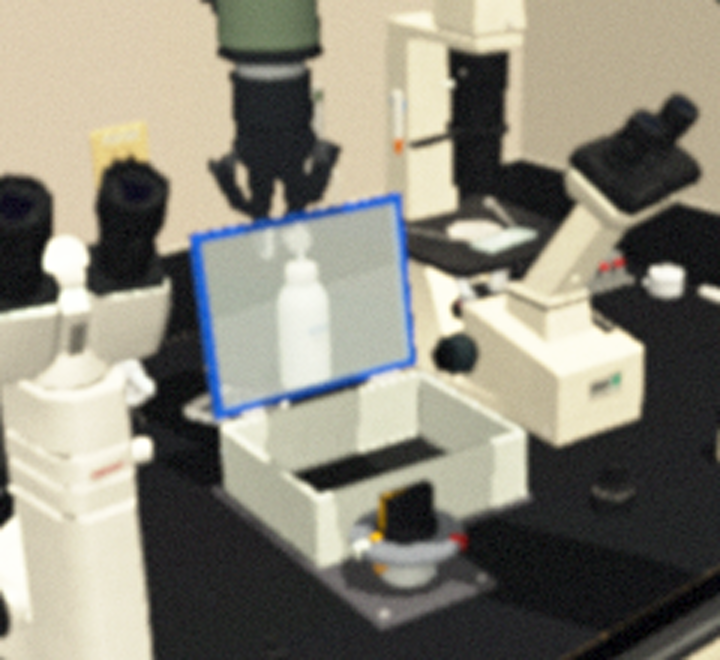

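Request:
move_arm --pt "-1 6 -1 -3 0" --pt "-1 12 -2 -6 0" --pt "-1 12 -2 -6 0" --pt "0.2 12 -2 -6 0" --pt "0.2 12 -2 -6 0" --pt "0.2 12 -2 -6 0" --pt "0.2 12 -2 30 0" --pt "0.2 12 -2 80 0" --pt "0.2 12 -2 120 0" --pt "0.2 12 -2 150 0"

```text
t: 12.35
eef_pos: [0.7533, 0.0811, 0.3486]
tool_rot: [0.222, 3.132, 0.001]
ft_force: [-0.3, 0.1, -0.6]
width: 0.051
```

Run:
```python
from h import *
s=r.get_state(); print(s["t"],s["joint_pos"].round(2),s["eef_pos"].round(4),s["ft_force"].round(1),s["width"])
f=grabw(); crop(f,0,0,640,400,"w7.png",1)
g=r.grab_frame("side"); crop(g,160,60,400,280,"si7.png",3)
```

```text
12.35 [-0.36  0.72  0.37  1.02 -0.24  1.44  1.39] [0.7533 0.0811 0.3486] [-0.3  0.1 -0.6] 0.05095026273846061
```

View pics/w7.png

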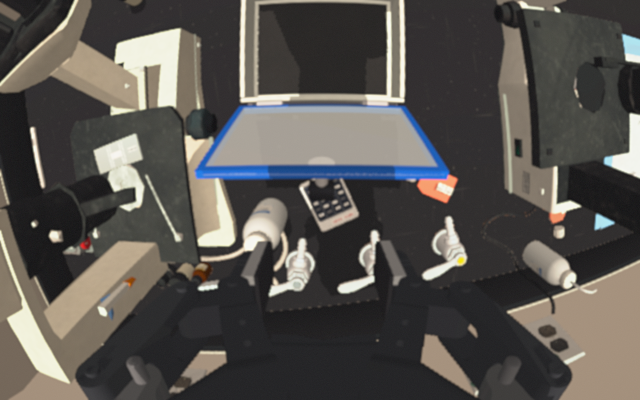

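View pics/si7.png

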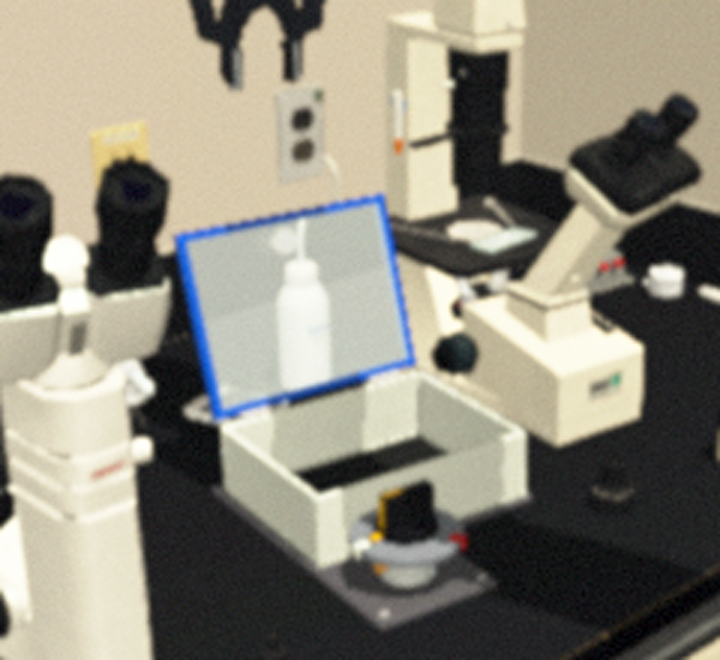

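Run:
```python
import cv2,numpy as np
def enh(n,box,k,o):
    im=cv2.imread(n); u0,v0,u1,v1=box; im=im[v0:v1,u0:u1].astype(float); im=np.clip(255*(im/255)**0.45*1.1,0,255).astype(np.uint8)
    cv2.imwrite(o,cv2.resize(im,None,fx=k,fy=k,interpolation=cv2.INTER_CUBIC))
enh("pics/w1.png",(20,50,420,350),2,"pics/e1.png")
enh("pics/w1.png",(320,50,640,350),2,"pics/e2.png")
enh("pics/si2.png",(0,120,480,400),1.6,"pics/e3.png")
```

```text
(no output)
```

View pics/e1.png

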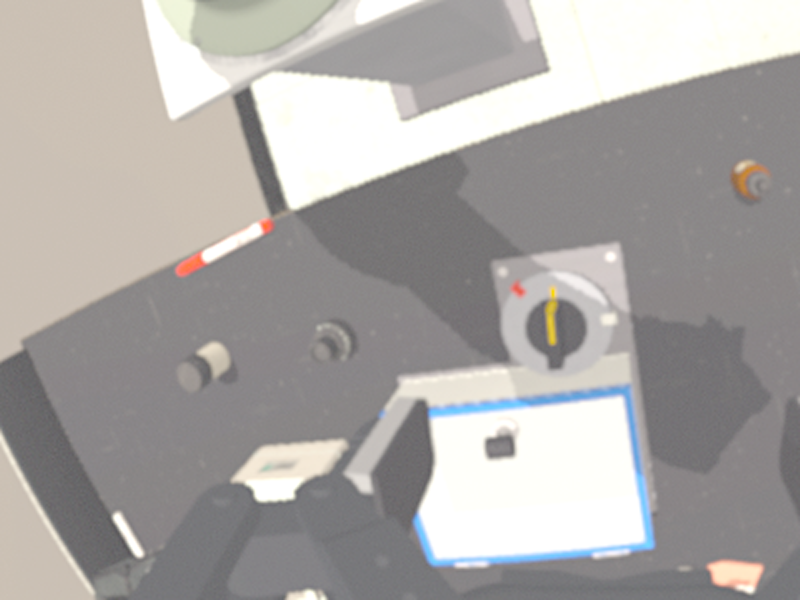

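View pics/e2.png

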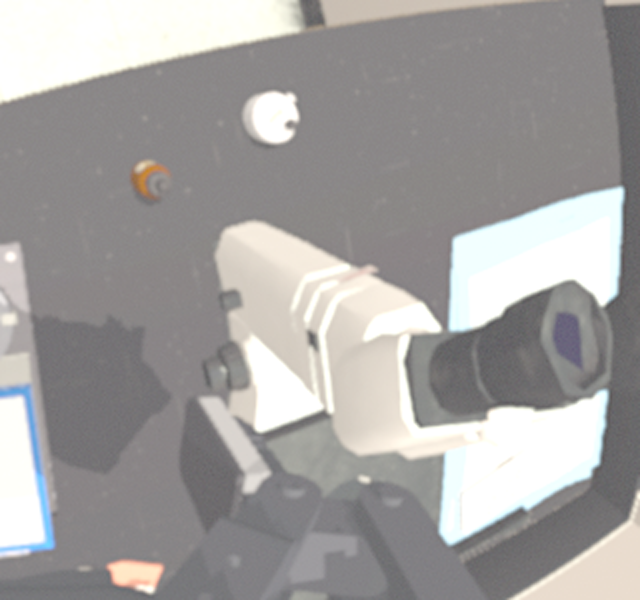

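View pics/e3.png

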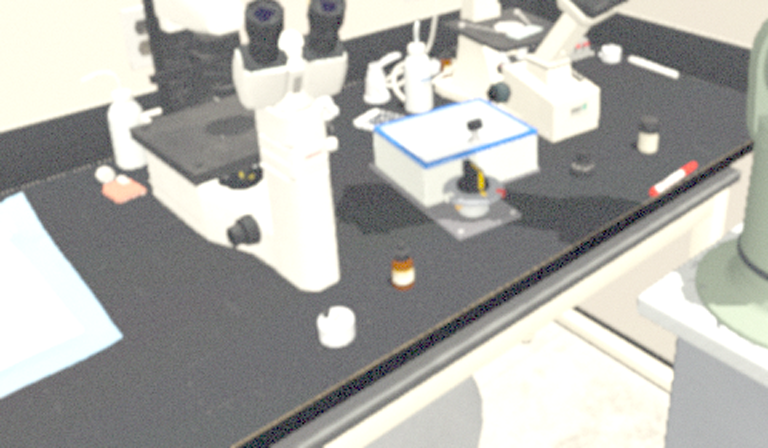

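Request:
move_arm --pt "0.2 -50 0 10 0" --pt "0.2 -110 0 10 0" --pt "0.5 -170 0 0 0" --pt "0.5 -230 -10 -20 0" --pt "0.5 -280 -50 -60 0" --pt "0.5 -320 -90 -100 0" --pt "0.5 -333 -118 -140 0" --pt "0.5 -333 -118 -150 0" --pt "0.5 -333 -118 -150 0"

```text
t: 13.58
eef_pos: [0.4195, -0.0373, 0.1957]
tool_rot: [-0.223, -3.132, 0.001]
ft_force: [1.0, 0.0, -0.3]
width: 0.0639
```

Run:
```python
from h import *
s=r.get_state(); print(s["t"],s["joint_pos"].round(2),s["eef_pos"].round(4),s["ft_force"].round(1),s["width"])
f=grabw(); np.save("w8.npy",f,allow_pickle=True);crop(f,80,50,480,350,"w8.png",2)
```

```text
13.575 [-0.4   0.27  0.41  2.16 -0.16  0.74  1.55] [ 0.4195 -0.0373  0.1957] [ 1.   0.  -0.3] 0.06390836138274135
```

View pics/w8.png

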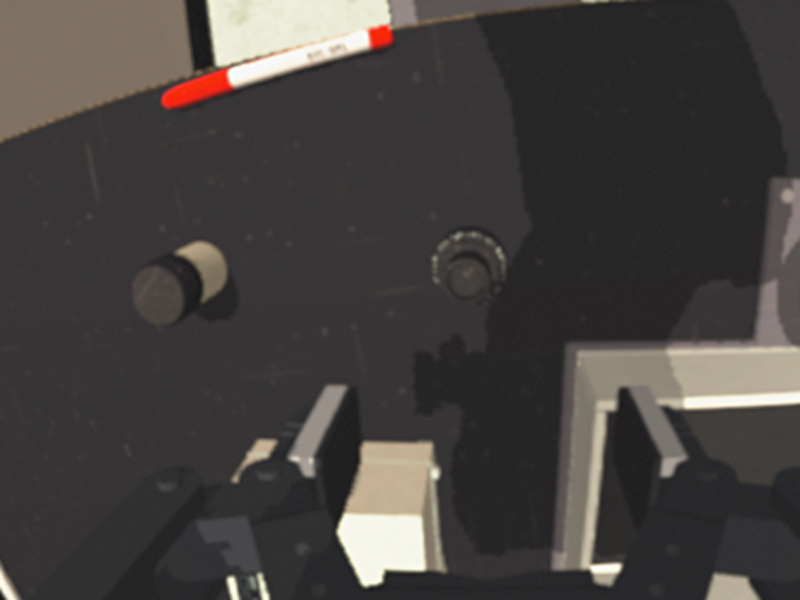

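Run:
```python
from h import *
f=np.load("w8.npy",allow_pickle=True).item()
crop(f,80,50,480,350,"x.png",1)
c=f["img"][130:210,280:350]; im=np.clip(255*(c/255.)**0.4,0,255).astype(np.uint8)[:,:,::-1]; cv2.imwrite("pics/w8e.png",cv2.resize(im,None,fx=8,fy=8,interpolation=cv2.INTER_CUBIC))
W=lambda x,y,z:(w_plane(f,x/2+80,y/2+50,z)[:2]*1000).round(1)
print("oc top",W(468,275,.046)); print("hood",W(469,264,.03), W(432,264,.03),W(507,264,.03),W(470,228,.03))
print("case top",W(167,290,.059),W(133,290,.059),W(200,290,.059),"cap/low")
```

```text
oc top [420.6 -46.1]
hood [419.  -45.8] [416.2 -64.6] [421.7 -26.5] [400.5 -42.5]
case top [ 402.  -200.7] [ 398.8 -222.2] [ 404.9 -181. ] cap/low
```

View pics/w8e.png

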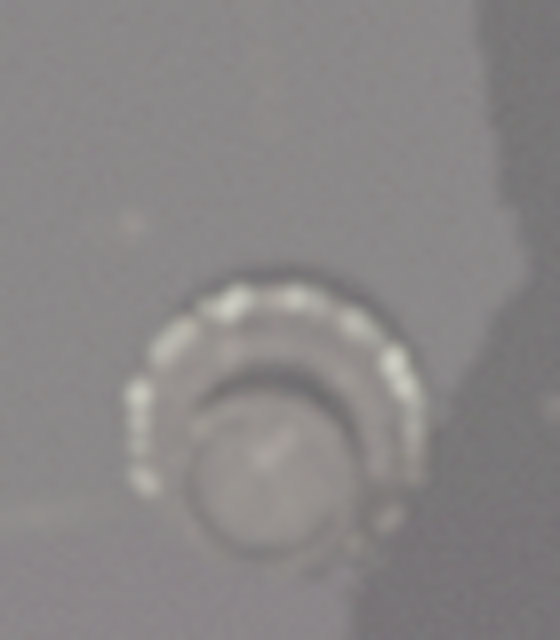

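Request:
move_arm --pt "0.5 1 -8.5 -50 0" --pt "0.5 1 -8.5 -110 0" --pt "0.5 1 -8.5 -160 0" --pt "0.5 1 -8.5 -189 0" --pt "0.5 1 -8.5 -190 0" --pt "-1 1 -8.5 -190 0" --pt "-1 1 -8.5 -190 0" --pt "-1 1 -8.5 -190 0" --pt "-1 1 -8.5 -190 0" --squeeze 40

```text
t: 14.75
eef_pos: [0.4224, -0.0452, 0.0079]
tool_rot: [0.221, 3.131, 0.001]
ft_force: [-1.2, 1.0, 11.2]
width: 0.0353
```

Run:
```python
from h import *
s=r.get_state(); print(s["t"],s["eef_pos"].round(4),s["ft_force"].round(1),s["width"])
f=grabw(); crop(f,180,50,480,350,"w9.png",2)
```

```text
14.75 [ 0.4224 -0.0452  0.0079] [-1.2  1.  11.2] 0.035311087435884396
```

View pics/w9.png

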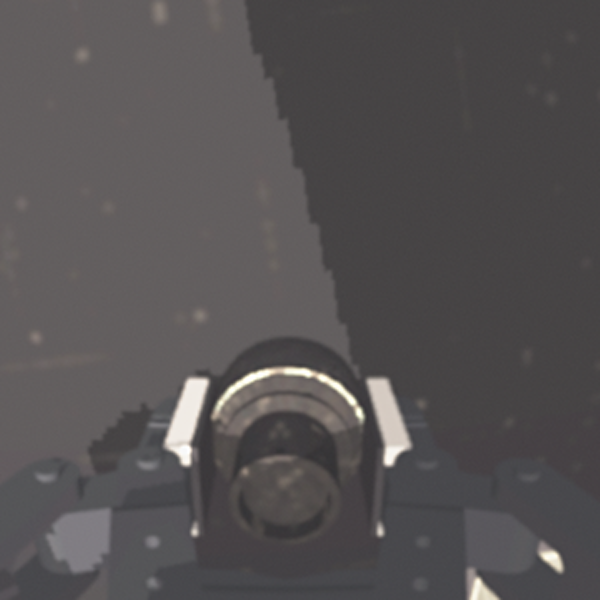

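Request:
move_arm --pt "-1 0 0 20 0" --pt "-1 0 0 60 0" --pt "-1 0 0 110 0" --pt "-1 20 30 140 0" --pt "-1 50 70 140 0" --pt "-1 90 110 140 0" --pt "-1 130 150 140 0" --pt "-1 168 194 140 0" --pt "-1 168 194 140 0"

```text
t: 15.92
eef_pos: [0.5907, 0.1528, 0.1472]
tool_rot: [0.214, 3.132, 0.003]
ft_force: [-1.1, -0.8, -1.7]
width: 0.0349
```

Run:
```python
from h import *
s=r.get_state(); print(s["t"],s["joint_pos"].round(2),s["eef_pos"].round(4),s["ft_force"].round(1),s["width"])
f=grabw(); np.save("w10.npy",f,allow_pickle=True); crop(f,80,50,560,400,"w10.png",1.6)
g=r.grab_frame("side"); crop(g,160,60,400,280,"si10.png",3)
```

```text
15.925 [-0.61  0.63  0.39  1.73 -0.31  0.84  1.35] [0.5907 0.1528 0.1472] [-1.1 -0.8 -1.7] 0.03494508181060141
```

View pics/w10.png

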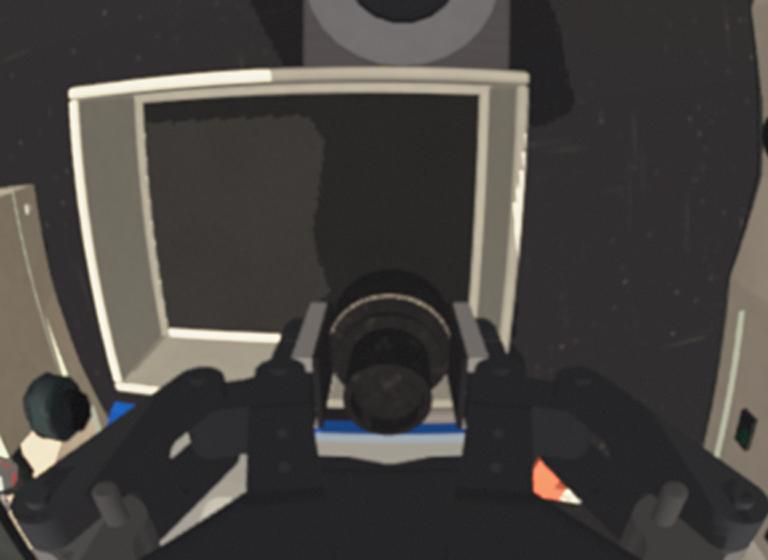

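View pics/si10.png

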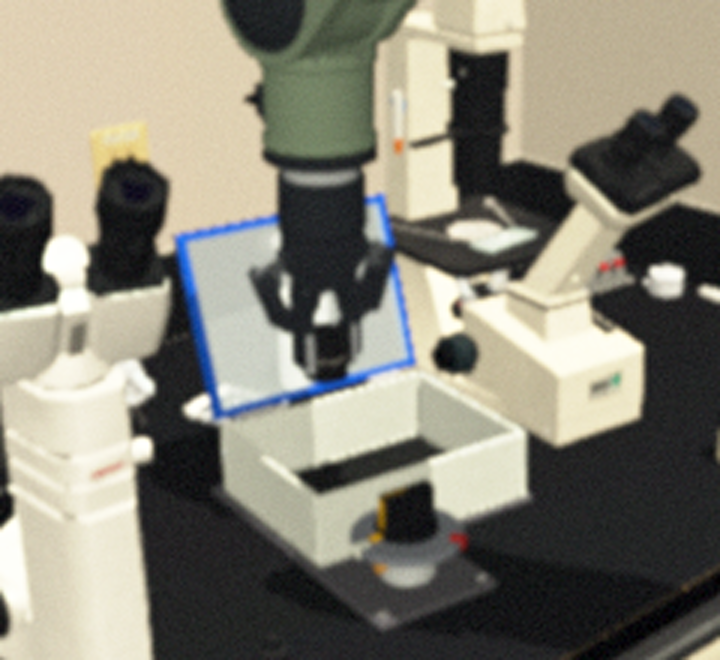

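Request:
move_arm --pt "-1 0 -3 -40 0" --pt "-1 0 -4 -80 0" --pt "-1 0 -4 -110 0" --pt "-1 0 -4 -122 0" --pt "-1 0 -4 -127 0" --pt "-1 0 -4 -128 0" --pt "0.2 0 -4 -128 0" --pt "0.2 0 -4 -128 0" --pt "0.2 0 -4 -128 0" --pt "0.2 0 -4 -127 0"

```text
t: 17.27
eef_pos: [0.5893, 0.1445, 0.0194]
tool_rot: [0.222, 3.134, 0.0]
ft_force: [0.3, 0.6, -0.3]
width: 0.0511
```

Request:
move_arm --pt "0.2 0 0 30 0" --pt "0.2 0 0 80 0" --pt "0.2 0 0 130 0" --pt "0.2 -40 -40 150 0" --pt "0.2 -80 -90 150 0"

```text
t: 17.9
eef_pos: [0.5098, 0.0553, 0.1707]
tool_rot: [0.219, 3.131, 0.002]
ft_force: [1.6, -1.4, -0.6]
width: 0.0514
```

Run:
```python
from h import *
s=r.get_state(); print(s["t"],s["joint_pos"].round(2),s["eef_pos"].round(4),s["ft_force"].round(1),s["width"])
f=grabw(); crop(f,80,50,560,400,"w11.png",1.6)
g=r.grab_frame("side"); crop(g,200,130,360,280,"si11.png",4)
```

```text
17.9 [-0.54  0.46  0.43  1.97 -0.27  0.76  1.47] [0.5098 0.0553 0.1707] [ 1.6 -1.4 -0.6] 0.05140949274094327
```

View pics/w11.png

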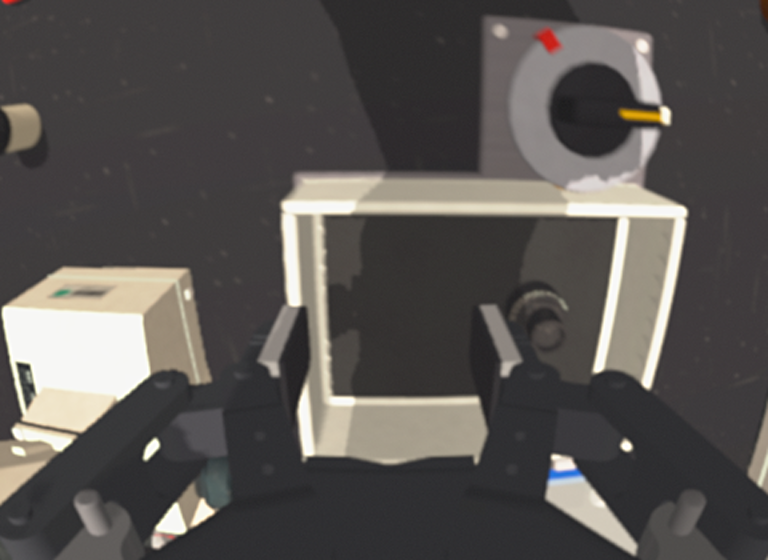

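View pics/si11.png

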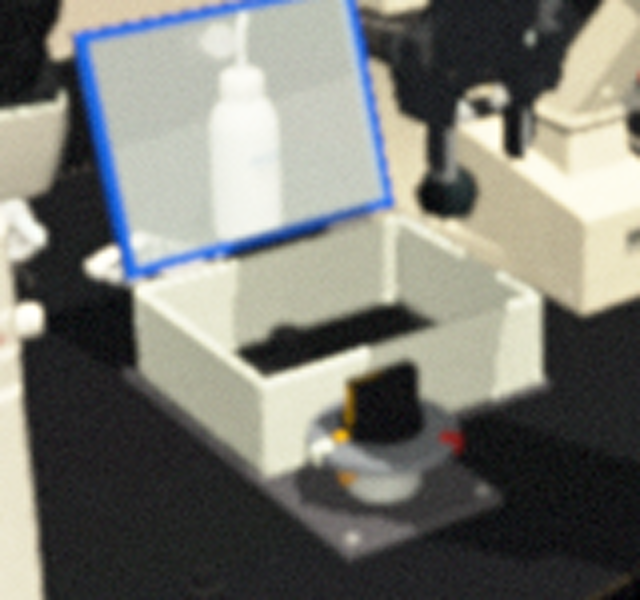

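Request:
move_arm --pt "0.5 -50 0 20 0" --pt "0.5 -100 -20 40 0" --pt "0.5 -110 -70 40 0" --pt "0.5 -110 -125 40 0" --pt "0.5 -110 -180 40 0" --pt "0.5 -110 -235 40 0" --pt "0.5 -110 -250 40 0" --pt "0.5 -110 -250 40 0"

```text
t: 19.0
eef_pos: [0.3999, -0.1953, 0.2093]
tool_rot: [-0.225, -3.133, 0.0]
ft_force: [1.2, 0.2, -0.0]
width: 0.0636
```

Run:
```python
from h import *
s=r.get_state(); print(s["t"],s["joint_pos"].round(2),s["eef_pos"].round(4),s["ft_force"].round(1),s["width"])
f=grabw(); np.save("w12.npy",f,allow_pickle=True);crop(f,80,50,560,400,"w12.png",1.6)
```

```text
19.0 [-0.15  0.31  0.58  2.1  -0.24  0.8   2.  ] [ 0.3999 -0.1953  0.2093] [ 1.2  0.2 -0. ] 0.06357362530381208
```

View pics/w12.png

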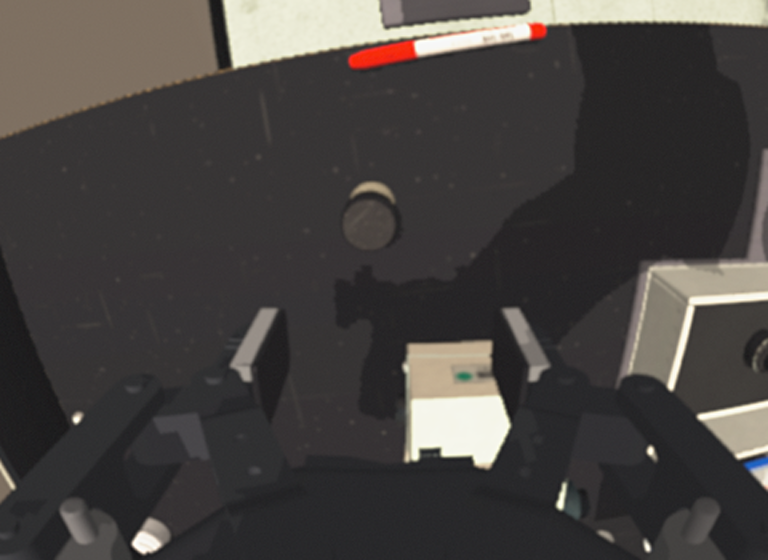

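Run:
```python
from h import *
f=np.load("w12.npy",allow_pickle=True).item()
W=lambda x,y,z:(w_plane(f,x/1.6+80,y/1.6+50,z)[:2]*1000).round(1)
print(W(370,222,.059),W(342,222,.059),W(398,222,.059),W(371,192,.059),W(371,250,.059))
```

```text
[ 402.3 -207. ] [ 399.8 -224. ] [ 404.7 -190. ] [ 383.9 -203.5] [ 420.2 -209.1]
```

Request:
move_arm --pt "0.5 2.5 -11.5 -50 0" --pt "0.5 2.5 -11.5 -110 0" --pt "0.5 2.5 -11.5 -165 0" --pt "0.5 2.5 -11.5 -196 0" --pt "0.5 2.5 -11.5 -196 0" --pt "-1 2.5 -11.5 -196 0" --pt "-1 2.5 -11.5 -196 0" --pt "-1 2.5 -11.5 -196 0" --pt "-1 2.5 -11.5 -196 0"

```text
t: 20.18
eef_pos: [0.4037, -0.2058, 0.0146]
tool_rot: [0.221, 3.131, -0.001]
ft_force: [-0.3, 1.0, 10.8]
width: 0.0349
```

Run:
```python
from h import *
s=r.get_state(); print(s["t"],s["eef_pos"].round(4),s["ft_force"].round(1),s["width"])
f=grabw(); crop(f,180,50,480,350,"w13.png",2)
```

```text
20.175 [ 0.4037 -0.2058  0.0146] [-0.3  1.  10.8] 0.034867216416458874
```

View pics/w13.png

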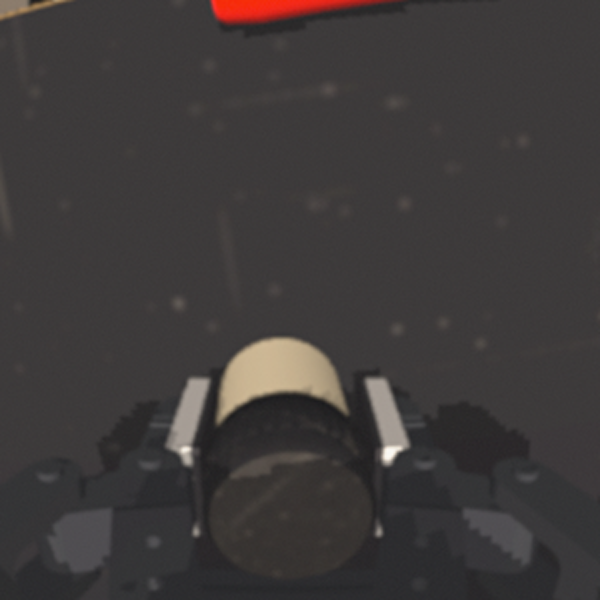

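Request:
move_arm --pt "-1 0 0 20 0" --pt "-1 0 0 60 0" --pt "-1 0 20 110 0" --pt "-1 0 70 130 0" --pt "-1 10 125 130 0" --pt "-1 30 175 130 0" --pt "-1 70 215 130 0" --pt "-1 115 245 130 0" --pt "-1 155 265 130 0" --pt "-1 174 271 130 0"

```text
t: 21.48
eef_pos: [0.5783, 0.0672, 0.1441]
tool_rot: [0.218, 3.133, 0.001]
ft_force: [-1.0, -0.7, -0.4]
width: 0.0346
```

Request:
move_arm --pt "-1 0 0 0 0" --pt "-1 0 0 0 0"

```text
t: 21.72
eef_pos: [0.576, 0.065, 0.1438]
tool_rot: [-0.222, -3.134, -0.0]
ft_force: [-0.6, 0.4, -0.3]
width: 0.0345
```

Run:
```python
from h import *
s=r.get_state(); print(s["t"],s["joint_pos"].round(2),s["eef_pos"].round(4),s["ft_force"].round(1),s["width"])
f=grabw(); np.save("w14.npy",f,allow_pickle=True); crop(f,80,50,560,400,"w14.png",1.6)
```

```text
21.725 [-0.58  0.62  0.53  1.82 -0.42  0.81  1.6 ] [0.576  0.065  0.1438] [-0.6  0.4 -0.3] 0.03447899787442595
```

View pics/w14.png

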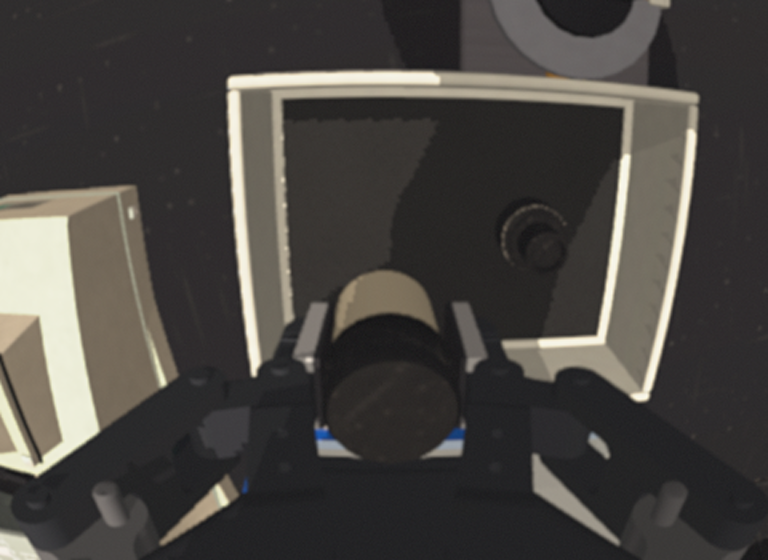

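Request:
move_arm --pt "-1 1 0 -40 0" --pt "-1 1 0 -80 0" --pt "-1 1 0 -105 0" --pt "-1 1 0 -115 0" --pt "-1 1 0 -118 0" --pt "-1 1 0 -118 0" --pt "0.15 1 0 -118 0" --pt "0.15 1 0 -118 0" --pt "0.15 1 0 -118 0" --pt "0.15 1 0 -117 0"

```text
t: 23.02
eef_pos: [0.5777, 0.0653, 0.0264]
tool_rot: [-0.222, -3.134, -0.0]
ft_force: [-0.5, -0.5, -0.2]
width: 0.0487
```

Request:
move_arm --pt "0.15 0 0 30 0" --pt "0.15 0 0 80 0" --pt "0.15 0 0 140 0" --pt "0.15 -40 20 180 0" --pt "0.15 -70 30 220 0" --pt "0.15 -70 30 220 0"

```text
t: 23.78
eef_pos: [0.5072, 0.0964, 0.2488]
tool_rot: [0.219, 3.131, 0.005]
ft_force: [0.4, -0.3, 0.0]
width: 0.049
```

Run:
```python
from h import *
s=r.get_state(); print(s["t"],s["joint_pos"].round(2),s["eef_pos"].round(4),s["ft_force"].round(1),s["width"])
f=grabw(); np.save("w15.npy",f,allow_pickle=True); crop(f,80,50,560,400,"w15.png",1.6)
g=r.grab_frame("scene"); crop(g,230,130,420,330,"sc15.png",4)
```

```text
23.775 [-0.8   0.39  0.66  1.89 -0.29  0.95  1.42] [0.5072 0.0964 0.2488] [ 0.4 -0.3  0. ] 0.04897880783786731
```

View pics/w15.png

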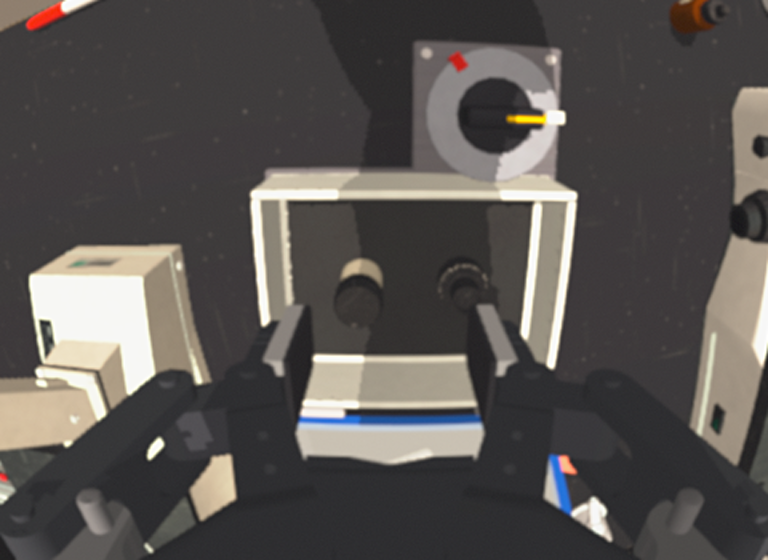

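View pics/sc15.png

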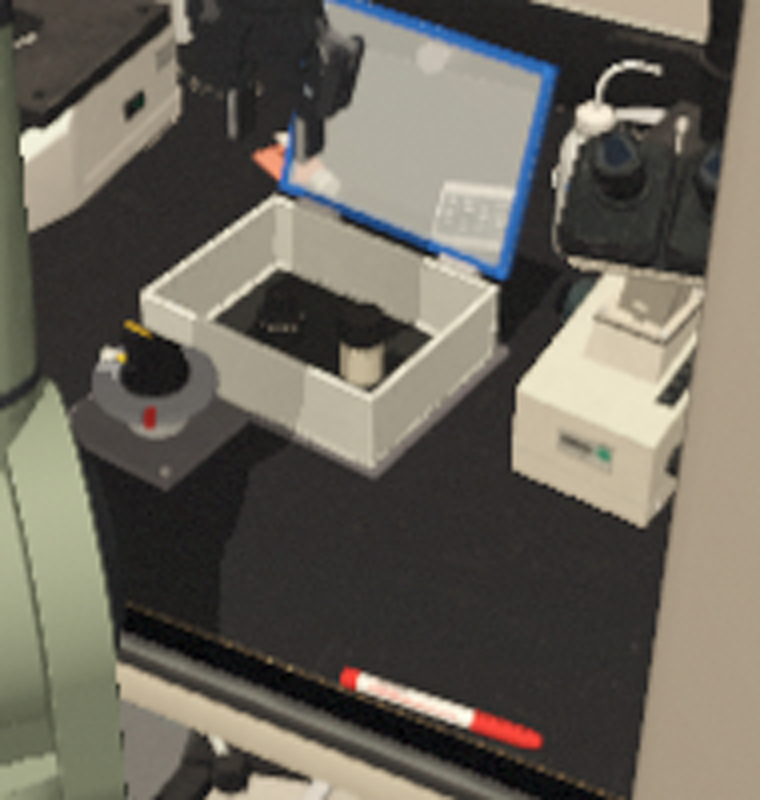

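Request:
move_arm --pt "0.2 0 0 50 0" --pt "0.2 20 0 100 0" --pt "0.2 70 -5 100 0" --pt "0.2 130 -10 100 0" --pt "0.2 190 -15 100 0" --pt "0.2 240 -17 100 0" --pt "0.2 250 -17 100 0" --pt "0.2 250 -17 100 0" --pt "0.2 250 -17 60 0" --pt "0.2 250 -17 60 0"

```text
t: 25.12
eef_pos: [0.7562, 0.0785, 0.3035]
tool_rot: [-0.221, -3.129, 0.001]
ft_force: [-0.1, -0.0, 0.6]
width: 0.0512
```

Run:
```python
from h import *
s=r.get_state(); print(s["t"],s["joint_pos"].round(2),s["eef_pos"].round(4),s["ft_force"].round(1),s["width"])
f=grabw(); np.save("w16.npy",f,allow_pickle=True); crop(f,180,100,480,400,"w16.png",2)
```

```text
25.125 [-0.47  0.79  0.62  1.09 -0.44  1.39  1.52] [0.7562 0.0785 0.3035] [-0.1 -0.   0.6] 0.051215542139202645
```

View pics/w16.png

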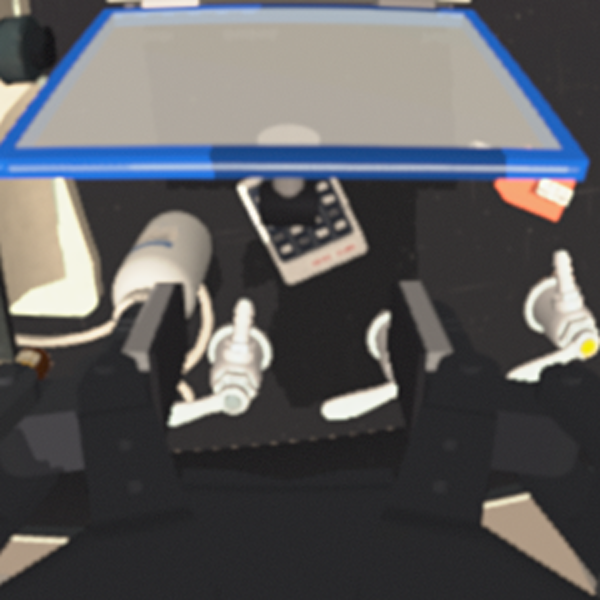

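Run:
```python
from h import *
f=np.load("w16.npy",allow_pickle=True).item()
im=f["img"][170:230,290:360]; im=np.clip(255*(im/255.)**0.4,0,255).astype(np.uint8)[:,:,::-1]; cv2.imwrite("pics/w16e.png",cv2.resize(im,None,fx=8,fy=8,interpolation=cv2.INTER_CUBIC))
for v in (200,204,208): print(v,(w_plane(f,324,v,.2036)*1000).round(1))
print(wproj(f,[.757,.079,.205]))
```

```text
200 [756.   79.6 203.6]
204 [759.4  79.1 203.6]
208 [762.8  78.6 203.6]
[323.44083473 201.75385976]
```

View pics/w16e.png

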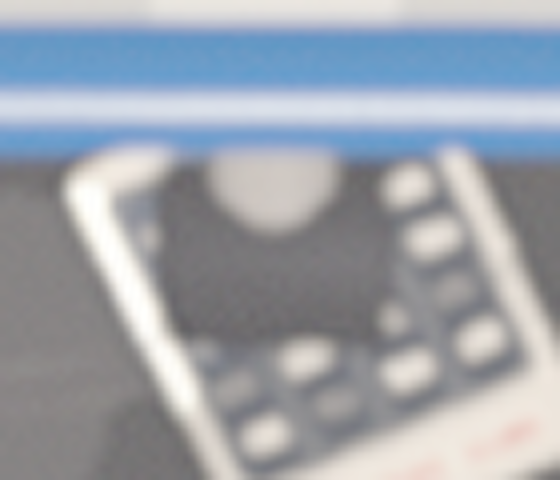

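Request:
move_arm --pt "0.2 0 1 -40 0" --pt "0.2 0 1 -80 0" --pt "0.2 0 1 -105 0" --pt "0.2 0 1 -116 0" --pt "0.2 0 1 -116 0" --pt "-1 0 1 -116 0" --pt "-1 0 1 -116 0" --pt "-1 0 1 -116 0" --pt "-1 0 1 -116 0"

```text
t: 26.3
eef_pos: [0.7582, 0.0785, 0.192]
tool_rot: [0.222, 3.132, -0.0]
ft_force: [-2.4, -2.5, 7.9]
width: 0.0231
```

Run:
```python
from h import *
s=r.get_state(); print(s["t"],s["joint_pos"].round(2),s["eef_pos"].round(4),s["ft_force"].round(1),s["width"])
f=grabw(); crop(f,180,100,480,400,"w17.png",2)
a=np.radians(-8.2);X=np.array([np.cos(a),np.sin(a)])
R0=np.hypot(150,38);b0=np.arctan2(38,150)
P=lambda deg:np.r_[X*(150-R0*np.cos(b0+np.radians(deg))),R0*np.sin(b0+np.radians(deg))-38]
for d in (102,96,90,84,78,72,66,60,54,48,42,36,30,24,18,12,6,3,1,0): print(d,(P(d)-P(108.9)).round(0),(P(d)-P(54)).round(0))
```

```text
26.3 [-0.47  0.87  0.59  1.23 -0.47  1.18  1.56] [0.7582 0.0785 0.192 ] [-2.4 -2.5  7.9] 0.023100009646497863
102 [-16.   2.   9.] [124. -18.  -5.]
96 [-31.   4.  16.] [110. -16.   2.]
90 [-46.   7.  20.] [ 94. -14.   6.]
84 [-62.   9.  24.] [ 79. -11.   9.]
78 [-78.  11.  25.] [63. -9. 11.]
72 [-94.  14.  25.] [47. -7. 11.]
66 [-110.   16.   23.] [31. -4.  9.]
60 [-125.   18.   19.] [15. -2.  5.]
54 [-141.   20.   14.] [0. 0. 0.]
48 [-155.   22.    7.] [-15.   2.  -7.]
42 [-169.   24.   -1.] [-28.   4. -15.]
36 [-182.   26.  -11.] [-41.   6. -25.]
30 [-193.   28.  -22.] [-53.   8. -36.]
24 [-204.   29.  -34.] [-63.   9. -48.]
18 [-213.   31.  -47.] [-73.  10. -61.]
12 [-221.   32.  -61.] [-81.  12. -75.]
6 [-227.   33.  -76.] [-87.  13. -90.]
3 [-230.   33.  -84.] [-89.  13. -98.]
1 [-231.   33.  -89.] [ -91.   13. -103.]
0 [-232.   33.  -92.] [ -92.   13. -106.]
```

View pics/w17.png

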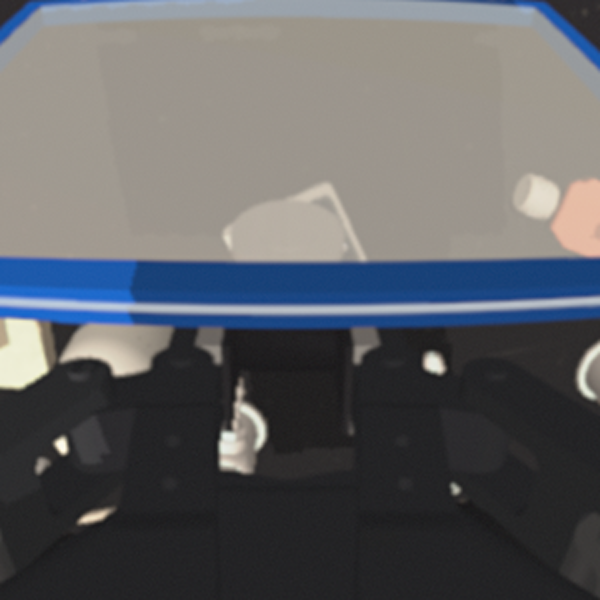

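Request:
move_arm --pt "-1 -16 2 9 0" --pt "-1 -31 4 16 0" --pt "-1 -46 7 20 0" --pt "-1 -62 9 24 0" --pt "-1 -78 11 25 0" --pt "-1 -94 14 25 0" --pt "-1 -110 16 23 0" --pt "-1 -125 18 19 0" --pt "-1 -141 20 14 0"

```text
t: 27.48
eef_pos: [0.6173, 0.0988, 0.2059]
tool_rot: [0.222, 3.131, 0.001]
ft_force: [2.1, -0.9, 0.2]
width: 0.0229
```

Request:
move_arm --pt "-1 -15 2 -7 0" --pt "-1 -28 4 -15 0" --pt "-1 -41 6 -25 0" --pt "-1 -53 8 -36 0" --pt "-1 -63 9 -48 0" --pt "-1 -73 10 -61 0" --pt "-1 -81 12 -75 0" --pt "-1 -87 13 -90 0" --pt "-1 -91 13 -101 0" --pt "-1 -92 13 -106 0"

```text
t: 28.72
eef_pos: [0.5236, 0.1123, 0.0983]
tool_rot: [-0.221, -3.132, -0.001]
ft_force: [-9.5, -0.3, 4.5]
width: 0.0231
```

Request:
move_arm --pt "-1 0 0 -1 0" --pt "-1 0 0 -1 0"

```text
t: 28.98
eef_pos: [0.5234, 0.1123, 0.0976]
tool_rot: [-0.221, -3.131, -0.001]
ft_force: [-11.5, -0.4, 5.1]
width: 0.0229
```

Run:
```python
from h import *
s=r.get_state(); print(s["t"],s["joint_pos"].round(2),s["eef_pos"].round(4),s["ft_force"].round(1),s["width"])
f=grabw(); crop(f,180,100,480,400,"w18.png",2)
g=r.grab_frame("side"); crop(g,200,130,360,280,"si18.png",4)
```

```text
28.975 [-0.7   0.64  0.54  1.96 -0.52  0.67  1.59] [0.5234 0.1123 0.0976] [-11.5  -0.4   5.1] 0.02294065217650409
```

View pics/si18.png

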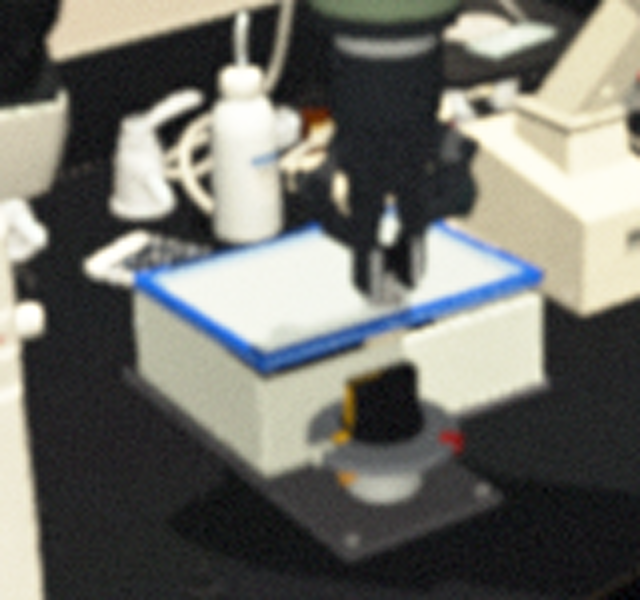

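Request:
move_arm --pt "-1 1 0 -2 0" --pt "0.1 1 0 -2 0" --pt "0.1 1 0 -2 0" --pt "0.1 1 0 -2 0" --pt "0.1 1 0 40 0" --pt "0.1 1 0 90 0" --pt "0.1 -20 25 110 0" --pt "0.1 -50 50 110 0" --pt "0.1 -65 66 110 0" --pt "0.1 -65 66 110 0"

```text
t: 30.32
eef_pos: [0.459, 0.1795, 0.2075]
tool_rot: [-0.218, -3.134, -0.001]
ft_force: [0.2, -1.9, -0.3]
width: 0.047
```

Run:
```python
from h import *
s=r.get_state(); print(s["t"],s["joint_pos"].round(2),s["eef_pos"].round(4),s["tool_rot"].round(3),s["ft_force"].round(1),s["width"])
f=grabw(); np.save("w19.npy",f,allow_pickle=True); crop(f,180,50,480,350,"w19.png",2)
for n in ("scene","side"):
    f=r.grab_frame(n); crop(f,200,130,360,280,n+"19.png",4); hsv=cv2.cvtColor(f["img"],cv2.COLOR_RGB2HSV)
    m=cv2.inRange(hsv,(100,140,100),(125,255,255)); v,u=np.nonzero(m)
    Q=np.array([on_plane(f,a,b,.08)[:2] for a,b in zip(u,v)]); k=np.hypot(*(Q-[.585,.105]).T)<.2
    P=np.array([at_depth(f,a,b) for a,b in zip(u[k],v[k])]); L=(P[:,:2]-[.584,.1045])@np.array([np.cos(np.radians(-8.2)),np.sin(np.radians(-8.2))])
    ok=(P[:,2]>.05)&(P[:,2]<.13); print(n,ok.sum(),"front z",np.median(P[ok&(L<-.07),2]),"back z",np.median(P[ok&(L>.06),2]))
```

```text
30.325 [-1.02  0.42  0.69  1.99 -0.36  0.85  1.31] [0.459  0.1795 0.2075] [-2.180e-01 -3.134e+00 -1.000e-03] [ 0.2 -1.9 -0.3] 0.046953796230002946
scene 332 front z 0.08053989482981111 back z 0.08157700619329045
side 322 front z 0.08041139067600211 back z 0.08294260986011548
```

View pics/w19.png

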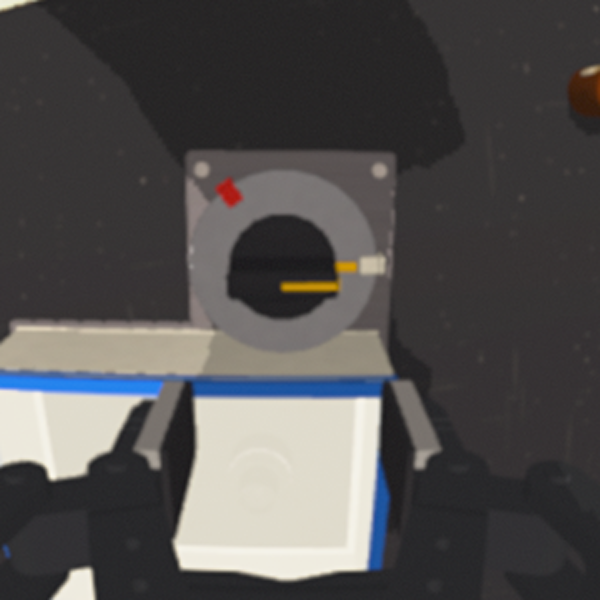

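View pics/side19.png

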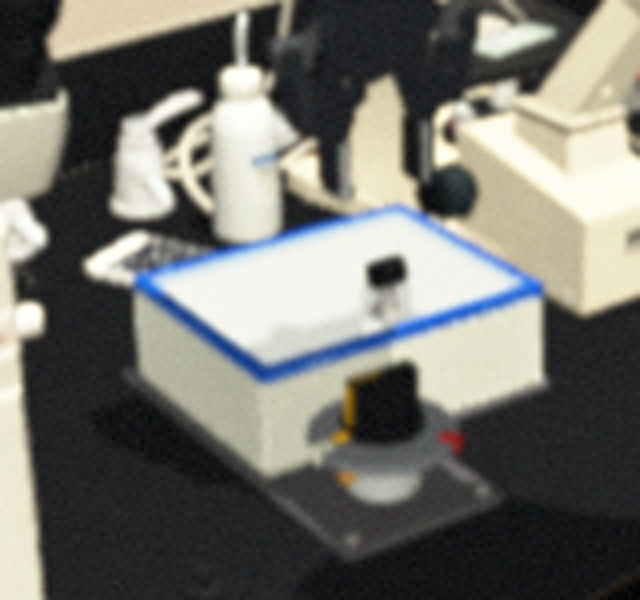

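View pics/scene19.png

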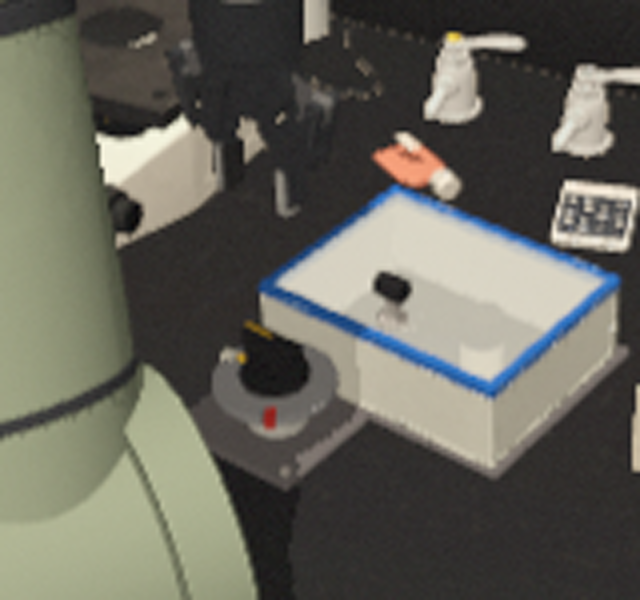

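Request:
move_arm --pt "-0.2 -1 -1 0 -2" --pt "-0.2 -1 -1 0 -4" --pt "-0.2 -1 -1 0 -6" --pt "-0.2 -1 -1 0 -8" --pt "-0.2 -1 -1 0 -10" --pt "-0.2 -1 -1 0 -12" --pt "-0.2 -1 -1 0 -14" --pt "-0.2 -1 -1 0 -16" --pt "-0.2 -1 -1 0 -18" --pt "-0.2 -1 -1 0 -18"

```text
t: 31.72
eef_pos: [0.4592, 0.1765, 0.2071]
tool_rot: [2.372, 2.058, -0.001]
ft_force: [-0.1, -0.3, -0.8]
width: 0.0336
```

Run:
```python
from h import *
s=r.get_state(); print(s["t"],s["joint_pos"].round(2),s["eef_pos"].round(4),s["tool_rot"].round(3),s["ft_force"].round(1),s["width"])
f=grabw(); np.save("w20.npy",f,allow_pickle=True); crop(f,180,50,480,350,"w20.png",2)
```

```text
31.725 [-1.26  0.61  1.13  2.   -0.68  0.97  0.08] [0.4592 0.1765 0.2071] [ 2.372e+00  2.058e+00 -1.000e-03] [-0.1 -0.3 -0.8] 0.0336168747648268
```

View pics/w20.png

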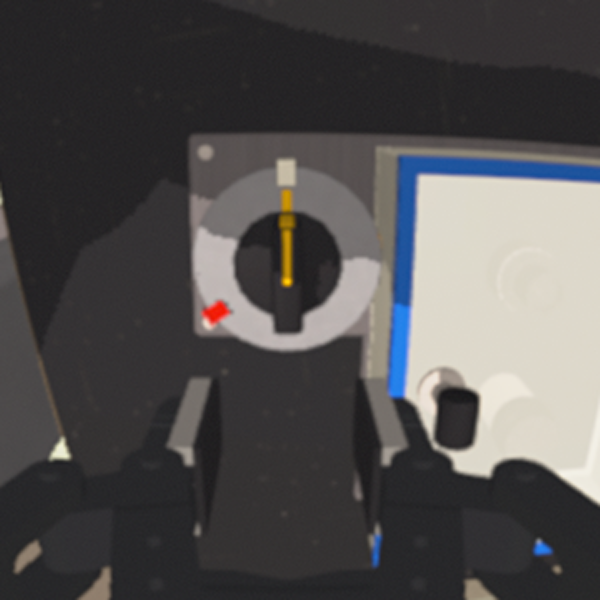

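Run:
```python
from h import *
f=np.load("w20.npy",allow_pickle=True).item()
W=lambda x,y,z:w_plane(f,x/2+180,y/2+50,z)[:2]*1000
D=(W(193,260,.048)+W(381,260,.048))/2; D2=(W(287,167,.048)+W(287,352,.048))/2
A=W(288,264,.057); print("axis",D.round(1),D2.round(1),A.round(1))
for A in (D2,A,np.array([457.6,178.8])):
  for n,p in (("red",W(216,312,.051)),("white",W(286,173,.051)),("tip",W(287,191,.056)),("tail",W(288,325,.088))):
    d=p-A; print(n,p.round(1),np.degrees(np.arctan2(d[1],d[0])).round(1),np.linalg.norm(d).round(1))
```

```text
axis [458.8 178.8] [458.5 177.2] [459.2 178.7]
red [419.2 157.7] -153.6 43.9
white [464.4 222.1] 82.5 45.3
tip [463.8 214. ] 81.9 37.1
tail [456.2 158.5] -97.0 18.9
red [419.2 157.7] -152.2 45.2
white [464.4 222.1] 83.1 43.7
tip [463.8 214. ] 82.6 35.5
tail [456.2 158.5] -98.4 20.5
red [419.2 157.7] -151.2 43.8
white [464.4 222.1] 81.0 43.9
tip [463.8 214. ] 80.1 35.7
tail [456.2 158.5] -93.9 20.4
```

Request:
move_arm --pt "-0.2 -0.5 2 -50 0" --pt "-0.2 -0.5 2 -100 0" --pt "-0.2 -0.5 2 -130 0" --pt "-0.2 -0.5 2 -142 0" --pt "-0.2 -0.5 2 -142 0" --pt "-1 -0.5 2 -142 0" --pt "-1 -0.5 2 -142 0" --pt "-1 -0.5 2 -142 0" --squeeze 50

```text
t: 32.78
eef_pos: [0.4595, 0.1793, 0.0665]
tool_rot: [2.371, 2.059, 0.004]
ft_force: [3.0, -1.9, 8.0]
width: 0.0127
```

Request:
move_arm --pt "-1 0 0 0 1.8" --pt "-1 0 0 0 3.6" --pt "-1 0 0 0 5.4" --pt "-1 0 0 0 7.2" --pt "-1 0 0 0 9" --pt "-1 0 0 0 10.8" --pt "-1 0 0 0 12.6" --pt "-1 0 0 0 14" --pt "-1 0 0 0 15" --pt "-1 0 0 0 15"

```text
t: 34.02
eef_pos: [0.4575, 0.1781, 0.0664]
tool_rot: [-0.627, -3.077, 0.001]
ft_force: [-10.5, -9.5, 24.9]
width: 0.0126
```

Run:
```python
from h import *
s=r.get_state(); print(s["t"],s["joint_pos"].round(2),s["eef_pos"].round(4),s["tool_rot"].round(3),s["ft_force"].round(1),s["torque"].round(2),s["width"])
```

```text
34.025 [-0.86  0.65  0.51  2.09 -0.6   0.55  1.25] [0.4575 0.1781 0.0664] [-6.270e-01 -3.077e+00  1.000e-03] [-10.5  -9.5  24.9] [-2.19  2.29 -0.01] 0.012573134404652762
```

Request:
move_arm --pt "-1 0 0 0 1.8" --pt "-1 0 0 0 3.6" --pt "-1 0 0 0 5.4" --pt "-1 0 0 0 7.2" --pt "-1 0 0 0 9" --pt "-1 0 0 0 10.1" --pt "-1 0 0 0 10.1" --pt "-1 0 0 0 10.1"

```text
t: 35.02
eef_pos: [0.4576, 0.1764, 0.0664]
tool_rot: [0.741, -3.051, 0.004]
ft_force: [-8.9, -19.1, 27.7]
width: 0.0129
```

Run:
```python
from h import *
s=r.get_state(); print(s["t"],s["joint_pos"].round(2),s["eef_pos"].round(4),s["tool_rot"].round(3),s["ft_force"].round(1),s["torque"].round(2),s["width"])
f=grabw(); np.save("w21.npy",f,allow_pickle=True); crop(f,180,50,480,350,"w21.png",2)
```

```text
35.025 [-0.7   0.6   0.28  2.08 -0.32  0.5   1.87] [0.4576 0.1764 0.0664] [ 0.741 -3.051  0.004] [ -8.9 -19.1  27.7] [-4.33  1.85  0.01] 0.012933701267567755
```

View pics/w21.png

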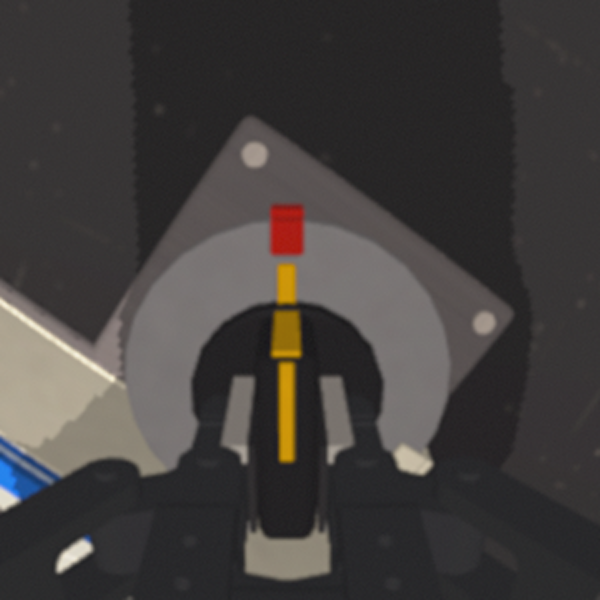

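Request:
move_arm --pt "-0.2 0 0 0 0" --pt "-0.2 0 0 0 0" --pt "-0.2 0 0 0 0" --pt "-0.2 0 0 50 0" --pt "-0.2 0 0 100 0" --pt "-0.2 0 0 150 0" --pt "-0.2 0 0 200 0" --pt "-0.2 0 0 210 0" --pt "-0.2 0 0 210 0"

```text
t: 36.2
eef_pos: [0.4581, 0.1794, 0.2753]
tool_rot: [-0.745, 3.051, 0.001]
ft_force: [-0.3, 0.1, -0.1]
width: 0.0341
```

Run:
```python
from h import *
s=r.get_state(); print(s["t"],s["eef_pos"].round(4),s["tool_rot"].round(3),s["ft_force"].round(1),s["width"])
f=grabw(); np.save("w22.npy",f,allow_pickle=True); crop(f,80,0,560,400,"w22.png",1.5)
g=r.grab_frame("side"); crop(g,180,130,420,310,"side22.png",3)
g=r.grab_frame("scene"); crop(g,200,130,360,280,"scene22.png",4)
```

```text
36.2 [0.4581 0.1794 0.2753] [-7.450e-01  3.051e+00  1.000e-03] [-0.3  0.1 -0.1] 0.03406908831679742
```

View pics/w22.png

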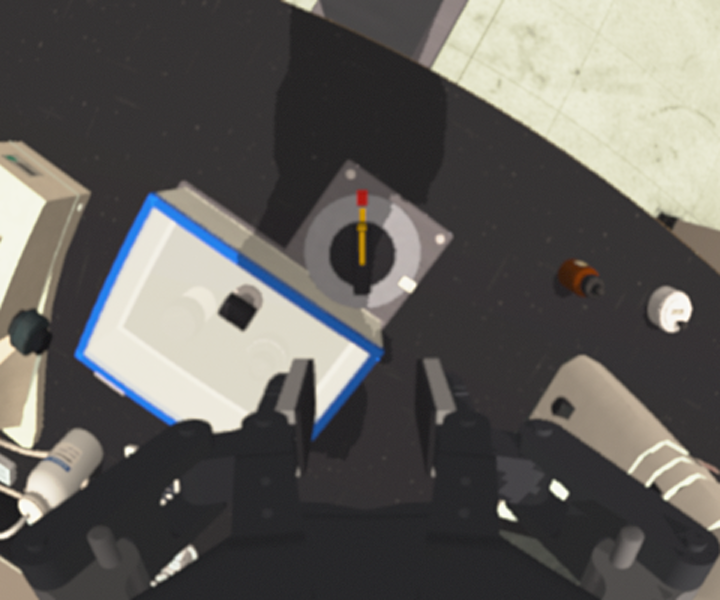

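View pics/side22.png

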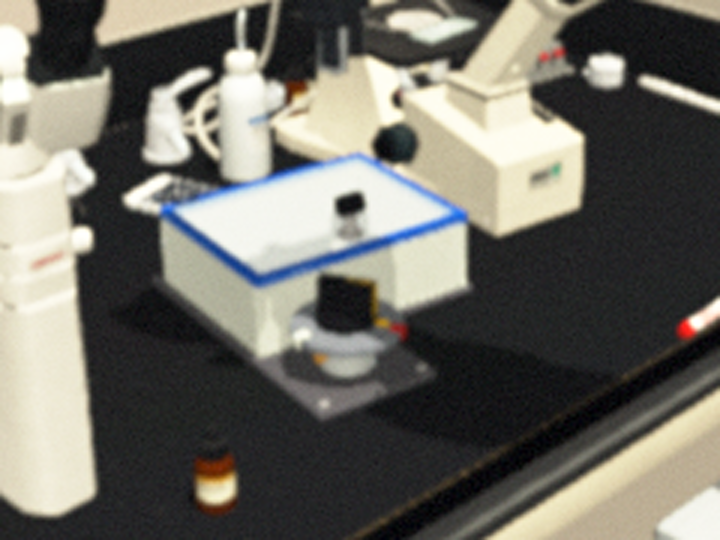

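View pics/scene22.png

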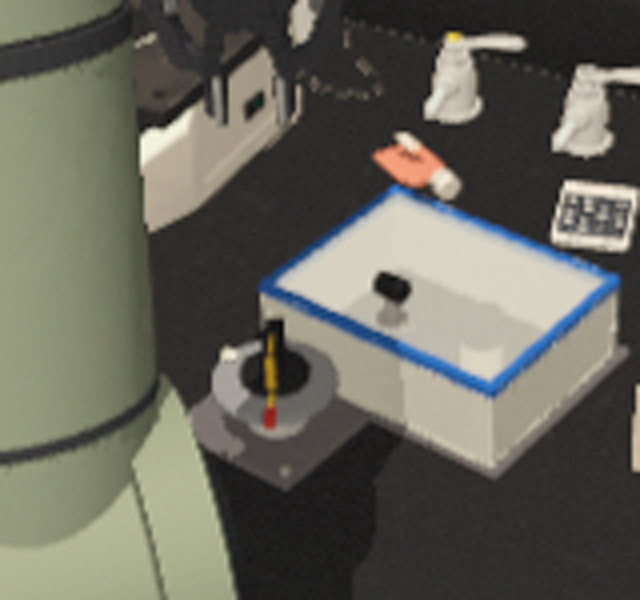

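```bash
python3 -c "
from station import r
print(r.sign_off())"
```

```text
the job is handed in; nothing more can be done
None
```

The job is done and was handed in at about 36 s; the hand-in gave no verdict.

**What I did:**
1. Turned the valve to the white tab and swung the lid back until it stayed open by itself.
2. Stood the spare eyepiece and the objective case on the chamber floor. I found no blue filter or cover-slip carton in the scene, side or wrist views, so I treated those two as not there today. I could not see everything behind the microscopes.
3. Closed the lid and turned the valve to the red tab. I then raised the gripper clear of everything.

**Last checks:**
- **Pointer:** it lines up with the red tab in the wrist view, and the scene view agrees.
- **Lid:** after closing, the front of the frame measured 80 mm high and the back 82 to 83 mm, which means it is shut. It looked the same in the last pictures.
- **Items:** I saw both standing upright in the chamber just before the lid closed. Afterwards they show only as faint shapes through the lid.
- **Dropper bottle:** it looks upright where it was at the start. I did not measure its position again.
- **Forces:** the wrist force readings I took stayed below about 35 N, and it read near zero after the last release.

No check failed or disagreed. The finger opening read 1 to 4 mm less than the true size of whatever was held.

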